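# Refit the cap plate of a capsule filler and close its pressure bar

### The job

The capsule bodies in the hand capsule filler are full: lift the loose aluminium cap plate off its white stand, keep it level so that no caps fall out, and lower it gently onto the filler's two locating pins, tab toward the hinge, until it rests flush on the bed. Then swing the pressure bar over and fully down onto the plate, let go, and leave the other things on the table where they are.

Things in the scene. Friction and masses are not known exactly. Their poses are not given: they have to be found in the camera images.
- cap_plate: loose aluminium cap plate, 52 x 160 x 14 mm (its x, y, z), 0.2 to 0.3 kg, with 4 x 9 small holes holding white capsule caps. A rounded tab 26 mm wide stands 11 mm out of its +y end. Origin: centre of the underside of the 52 x 160 mm rectangle; z up. Starts flat on the loading stand, underside 26 mm above the table; gripped across its 52 mm width, at the middle.
- big_hole (a point): centre, at the plate's underside, of the cap plate's large through hole, 14 mm wide, at y = +67 mm, near the end with the tab
- small_hole (a point): centre, at the plate's underside, of the cap plate's small through hole, 10 mm wide, at y = -67 mm
- capsule_filler: hand capsule filler, fixed: grey foot 92 x 255 mm (top 14 mm above the table), white block 44 mm wide, and on it the aluminium bed, 48 mm wide (x), 160 mm long (y), top 58 mm above the table; beside block and bed it is free down to the foot. The bed too has a tab at its +y end. Origin: on the table under the bed's centre; +y along the bed toward the hinge, z up.
- seat (a point): centre of the bed's top face, where the cap plate's origin comes to lie; axes as those of the filler. The seated plate's axes agree with these (its +y toward the hinge).
- big_pin (a point): foot of the thick locating pin, on the bed's top face, 67 mm from the bed's centre toward the hinge: steel, 12 mm thick, 22 mm high, its top 6 mm tapered to 6 mm; fits only the large hole
- small_pin (a point): foot of the thin locating pin, on the bed's top face, 67 mm from the bed's centre away from the hinge: steel, 8 mm thick, 22 mm high, its top 6 mm tapered to 2 mm
- press_bar (a joint): hinge of the pressure bar, rad: 0 = down flat on the seated cap plate (it can go to -0.03 with no plate there), grows as the bar opens to 2.3; starts open, at 1.7 to 2.1. The hinge is stiff: the bar stays where it is left and takes about 1 to 3 N at its grip to move. A grip pinched across its 20 mm width turns between the fingers as the bar swings.
- press_bar_hinge (a point): hinge of the pressure bar, 112 mm from the bed's centre along the filler's +y and 90 mm above the table; its axis runs along the filler's x. The forks that hold it reach 98 mm above the table and 21 mm to either side, y from 99 to 125 mm.
- press_bar_grip (a point): middle of the black grip at the bar's free end, 205 mm from the hinge axis: 20 mm wide along that axis, 44 mm long, 16 mm thick. Open, it stands 265 to 295 mm above the table, beyond the hinge. Shut, it is 90 mm above the table, 93 mm from the bed's centre on the side away from the hinge. The bar is 18 mm wide; its rubber pressing plate, 44 x 108 mm, comes down on the middle of the cap plate.
- loading_stand: low white plastic stand, fixed, 46 x 140 mm, whose two cross ribs, 40 mm wide (x), carry the cap plate 26 mm above the table; origin on the table under its centre, its x and y along those of the cap plate lying on it
- pill_bottle_0: bystander: white screw-cap tablet bottle in front of the stacked bins, 43 mm wide, 77 mm high; origin under its centre
- pill_bottle_1: bystander: amber tablet bottle with white cap, 43 mm wide, 77 mm high; origin under its centre
- stamp_0: bystander: rubber stamp on a wooden mount, 26 x 50 x 72 mm; origin under its centre
- box_h: bystander: flat medicine carton, 70 x 125 x 30 mm; origin under its centre
- box_k: bystander: flat medicine carton, 50 x 110 x 20 mm; origin under its centre
- scissors: bystander: office scissors lying flat, 72 x 165 x 11 mm; origin under the middle

How it is judged:
By the outcome, as a careful person would: the job done as asked, in the order asked, and still so for the second after the job is handed in, with the robot touching nothing.
It also fails if it takes over 70 s, if anything falls off the work surface, if the arm or the gripper's body presses on something with over 40 N, if the wrist force passes 120 N, or if a joint passes its speed limit or range.

### The arm

A 6-joint arm with a two-finger parallel gripper is mounted at the origin on a cart in front of the work surface, level with it; the furniture and walls round the work are solid. World frame = base frame: x ahead of the robot, y to its left, z up, the work surface at z = 0. Lengths are in m, angles in degrees, forces in N, time in s.
With the tool pointing down it reaches from about 0.325 to 0.875 m from the base axis. Payload 4.4 kg.
Tool frame: the origin (TCP) lies midway between the tips of the shut fingers; the grasp point (between the pads) lies 19 mm behind it; z points along the fingers, y is the direction in which the jaws open and shut (so a half turn about z gives the same grasp; the last joint's range is limited). The gripper opens to 85 mm and grips with 20 to 120 N. Pads are 22 mm wide; open, the fingers measure 114 mm over their backs; the gripper's body (76 mm by 85 mm) begins 54 mm behind the grasp point. The pads swing forward as they close: fully open they stand 13 mm farther back than shut.
Start: joints at [66.434, 11.837, 88.321, -0, 79.842, -8.623], TCP at [0.148, 0.556, 0.231] pointing down, gripper open.
Joint ranges: [-156.59, 156.59], [-49.26, 127.26], [12.9, 141.05], [-63.56, 243.56], [4.71, 150.69], [-161.64, 161.64]. Speed limits (degrees/s): [159.86, 159.86, 180, 180, 180, 180].

### API

Orientations are given as [roll, pitch, yaw] about the fixed x, y, z axes, in that order (R = Rz(yaw) Ry(pitch) Rx(roll)).
In Python, from cell import telemetry, vision, robot gives the robot as it stands.
- The arm moves only by the tool send_rows, never from a script. Its argument "steps" is a list of rows, each a list of 6 numbers: the shift along the world's x, y, z normalised to -1 to 1, where 1 is 100 mm, then the turn, a rotation vector about the world's x, y, z normalised to -1 to 1, where 1 is pi/4 rad. In form: [[dx, dy, dz, wx, wy, wz], ...]. A call has exactly 10 rows; each row is the pose to reach, as a shift and turn from the pose measured when the call began; what a row does not reach only later rows make up. A row lasts 1/10 s, in which the tool goes at most 50 mm and 8.59 degrees, less where a joint would pass 70% of its speed; a pose out of reach is approached as far as the arm can. A call with a number of a shift or a turn outside -1 to 1 is refused whole. A call with a gripper value outside its range is refused whole. "gripper" is the gripper's target within -1 to 1 (fully open at 1, half-way at 0, shut at -1), set as the call begins (left out, the last holds). The fingers move at their own pace and stop on an object; the grip force is fixed at half the most. Time passes only in rows, so rows that repeat a pose let the fingers close, or fill a call up. It gives the time, the measured TCP pose, the force and the opening at its end, in the units of the state.
- telemetry.read_state(): the state, without advancing time (a new reading comes with each control period).
- vision.capture(name): name is "scene" or "top"; returns (picture, depth): 384x512x3 uint8, red, green, blue; 384x512 float32, m along the optical axis (not along the pixel's ray), 0 where there is no reading.
- vision.calibration(name): a dict with "fx", "fy", "cx", "cy" (pixels), "R" (3x3) and "t" (3): a world point X has camera coordinates R X + t. Camera axes: x right, y down, z forward; pixel columns grow to the right and rows downward; lengths in m; the calibration is good to about 2 mm. A picture is of the moment at which its call begins. calibration takes no time and is no camera call.
- robot.job_done(): hands the job in, once; it reports no verdict.
Trained networks look in the newest picture that a camera, given by its name, has taken for a name from the list of things; names that differ only in an ending like _2 or _b are one class to them, and where a whole thing is asked for, a point or a joint stands for the part that bears it (a point fixed in the world has none). Each returns a list of dicts, best first, with "confidence" (0 to 1); they miss things now and then, are a little off and sometimes report something else, mostly with a low value. They report only what shows in the picture. A call takes as long as a camera call.
- vision.trace(query, camera): "pixels" (384x512 bool, what is visible of it) and "uv" ([column, row] in pixels, amid what is visible of it).
The state is a dict: "clock": time; "joints": joint angles; "qvel": joint speeds; "effort": joint torques, N m; "tool_pos": TCP position; "tool_rot": TCP orientation; "contact_force": force on the tool from outside, world axes, zero at the start; "torque": the same for the moment, N m; "opening": opening from 0.0 (shut) to 1.0 (fully open).
Only numpy, scipy, OpenCV 4.12 (cv2) and the standard library are available. Lean on these libraries where they do the work, as an engineer would, in place of code of your own. Each camera call takes 0.05 s, during which the arm holds its last target.

## Working session

There is one attempt and no reset: what is moved stays moved. The work goes in short steps, Python scripts to look and compute and a tool call to move; the robot and the scene stay as the last step left them, time stands still between calls to the robot, and variables do not carry over. Pictures are saved under pics/ and viewed, and the job is handed in when it is done.

Besides the shell and the picture viewer there is one more tool, called after "Request:" as name(argument=value, ...) on one line, values as JSON. send_rows: Moves the arm, as the interface text tells. Scaled input: -1 to 1 covers 100 mm each way for a shift and pi/4 rad each way for a turn. Its arguments: {"type":"object","properties":{"steps":{"type":"array"},"gripper":{"type":"number"}},"required":["steps"]}

```bash
ls; mkdir -p pics
python3 - <<'E'
from cell import telemetry, vision, robot
import cv2,numpy as np
print(telemetry.read_state())
for n in("scene","top"):
    p,d=vision.capture(n); cv2.imwrite(f"pics/{n}0.png",p[:,:,::-1]); np.save(f"{n}0.npy",d)
    c=vision.calibration(n); print(n,{k:np.round(v,4).tolist() for k,v in c.items()})
E
```

```text
pics
{'clock': 0.0, 'joints': array([ 6.64339151e+01,  1.18846574e+01,  8.84066688e+01,  1.53697207e-03,
        7.98425261e+01, -8.62394032e+00]), 'qvel': array([ 0.05776936,  0.00190263, -0.01112887, -0.06652106, -0.03075402,
       -0.04013174]), 'effort': array([-2.77130013e-03, -3.83045948e+01, -2.91587716e+01, -4.69153019e-04,
        1.08573333e-02,  1.11304651e-06]), 'tool_pos': array([0.14795831, 0.5548355 , 0.23010626]), 'tool_rot': array([-1.79867888e+02, -2.15660707e-02,  1.65057558e+02]), 'contact_force': array([-0.91209294,  0.12421768, -0.7292502 ]), 'torque': array([ 0.06068869, -0.05490306, -0.00675424]), 'opening': 1.0032801475623072}
scene {'fx': 364.655, 'fy': 364.655, 'cx': 255.2814, 'cy': 194.6996, 'R': [[0.8098, -0.5866, -0.0066], [-0.4083, -0.5554, -0.7245], [0.4213, 0.5894, -0.6893]], 't': [-0.3819, 0.3151, 1.0203]}
top {'fx': 420.5676, 'fy': 420.5676, 'cx': 249.3947, 'cy': 192.7906, 'R': [[-0.0248, -0.9997, -0.0029], [-0.9967, 0.0249, -0.0773], [0.0774, 0.001, -0.997]], 't': [0.0947, 0.5271, 1.4231]}
```

View pics/scene0.png

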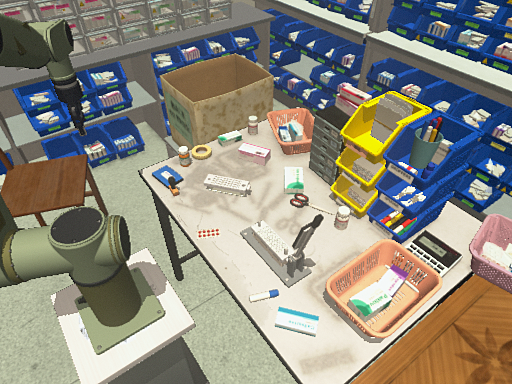

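View pics/top0.png

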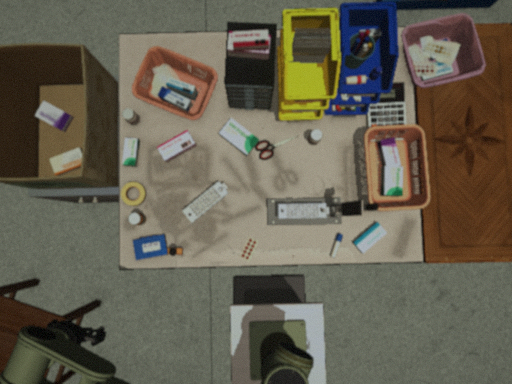

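The scene shows the plate on its stand at about (228,184), and the filler at (280,250) with its bar open at (315,225). In the top view the plate is at (205,202) and the filler at (303,211), hinge to the right. Next I'll run the trace network.

```bash
cat > h.py <<'E'
from cell import telemetry, vision, robot
import cv2,numpy as np
def ray(n,uv):
    c=vision.calibration(n);R=np.array(c["R"]);t=np.array(c["t"])
    d=R.T@np.array([(uv[0]-c["cx"])/c["fx"],(uv[1]-c["cy"])/c["fy"],1.]);return -R.T@t,d
def atz(n,uv,z):
    o,d=ray(n,uv);return o+d*(z-o[2])/d[2]
def tri(n1,u1,n2,u2):
    o1,d1=ray(n1,u1);o2,d2=ray(n2,u2)
    s=np.linalg.lstsq(np.c_[d1,-d2],o2-o1,rcond=None)[0]
    a=o1+d1*s[0];b=o2+d2*s[1];return (a+b)/2,np.linalg.norm(a-b)
def proj(n,X):
    c=vision.calibration(n);p=np.array(c["R"])@np.asarray(X)+np.array(c["t"]);return np.array([c["fx"]*p[0]/p[2]+c["cx"],c["fy"]*p[1]/p[2]+c["cy"]])
def cloud(n,d,m):
    c=vision.calibration(n);v,u=np.nonzero(m&(d>0));z=d[v,u]
    P=np.c_[(u-c["cx"])/c["fx"]*z,(v-c["cy"])/c["fy"]*z,z]
    return (P-np.array(c["t"]))@np.array(c["R"])
E
python3 - <<'E'
from h import *
for n in("scene","top"):
    p,d=vision.capture(n); cv2.imwrite(f"pics/{n}1.png",cv2.resize(p[100:300,100:420] if n=="scene" else p[100:280,100:430],None,fx=2.4,fy=2.4,interpolation=cv2.INTER_CUBIC)[:,:,::-1])
    for q in["cap_plate","big_hole","small_hole","capsule_filler","big_pin","small_pin","press_bar","press_bar_grip","loading_stand","pill_bottle_0","stamp_0","seat"]:
        try: r=vision.trace(q,n)
        except Exception as e: print(q,e);continue
        for x in r[:3]:
            m=x["pixels"]; P=cloud(n,d,m)
            print(n,q,round(x["confidence"],2),np.round(x["uv"],1),m.sum(),np.round(np.median(P,0),3) if len(P) else None, np.round(np.percentile(P[:,2],[5,95]),3) if len(P) else None)
            np.save(f"m_{n}_{q}.npy",r[0]["pixels"])
E
```

```text
scene cap_plate 0.84 [224.7 182.9] 500 [0.506 0.222 0.039] [0.031 0.042]
scene cap_plate 0.69 [294.7 322.1] 851 [ 0.368 -0.331  0.02 ] [0.007 0.023]
scene big_hole 0.88 [226.3 182.7] 510 [0.504 0.224 0.039] [0.03  0.042]
scene small_hole 0.93 [225.7 183.9] 547 [0.504 0.224 0.039] [0.029 0.042]
scene capsule_filler 0.59 [282.3 252.3] 2571 [ 0.451 -0.165  0.054] [0.011 0.255]
scene big_pin 0.65 [283.2 247.7] 2623 [ 0.452 -0.163  0.054] [0.01  0.254]
scene small_pin 0.77 [281.3 248.1] 2579 [ 0.451 -0.165  0.054] [0.011 0.255]
scene press_bar 0.93 [302.  234.2] 550 [ 0.457 -0.236  0.216] [0.001 0.307]
scene press_bar 0.31 [278.6 248.6] 2530 [ 0.451 -0.163  0.054] [0.011 0.254]
scene press_bar_grip 0.89 [305.3 237.8] 474 [ 0.456 -0.238  0.222] [0.098 0.306]
scene loading_stand 0.58 [226.9 192.4] 136 [0.495 0.219 0.006] [0.001 0.011]
scene pill_bottle_0 0.72 [338.2 223.3] 283 [ 0.706 -0.157  0.055] [0.008 0.079]
scene pill_bottle_0 0.56 [184.1 155.8] 221 [0.45  0.448 0.048] [0.003 0.078]
scene seat 0.95 [279.9 246.3] 2556 [ 0.451 -0.165  0.055] [0.012 0.255]
top cap_plate 0.83 [205.  199.8
[... 507 characters left out ...]
211.8] 2336 [ 0.462 -0.127  0.051] [0.009 0.251]
top press_bar 0.74 [353.5 205.5] 418 [ 0.462 -0.224  0.226] [0.098 0.305]
top press_bar_grip 0.57 [354.2 208.8] 478 [ 0.462 -0.227  0.225] [0.001 0.306]
top pill_bottle_0 0.64 [138.9 216.3] 184 [0.451 0.455 0.072] [0.019 0.079]
top pill_bottle_0 0.6 [313.7 137.7] 180 [ 0.71  -0.141  0.073] [0.008 0.079]
top stamp_0 0.65 [172.1 250. ] 103 [0.34  0.335 0.023] [0.011 0.072]
top stamp_0 0.34 [268.5 146.1] 326 [0.691 0.019 0.005] [-0.004  0.011]
top seat 0.71 [311.9 139. ] 138 [ 0.709 -0.142  0.074] [0.032 0.079]
top seat 0.57 [313.4 210.2] 2473 [ 0.462 -0.129  0.048] [0.007 0.251]
top seat 0.4 [355.8 204. ] 464 [ 0.462 -0.226  0.226] [0.095 0.305]
```

```bash
ls pics
```

```text
scene0.png
scene1.png
top0.png
top1.png
```

View pics/scene1.png

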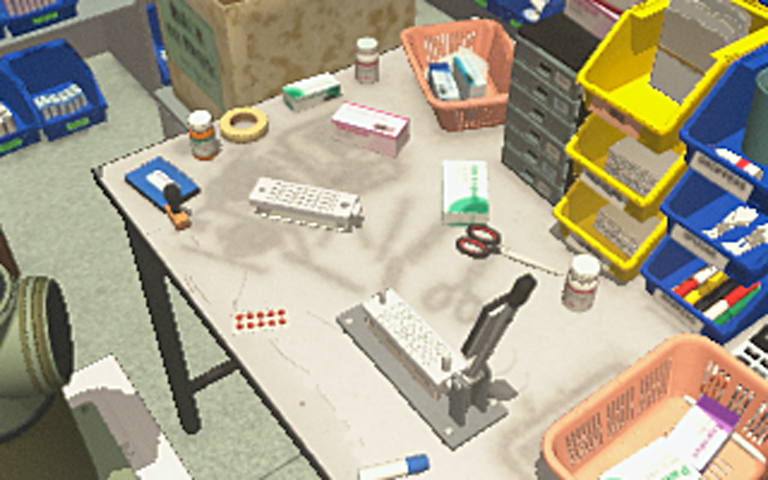

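View pics/top1.png

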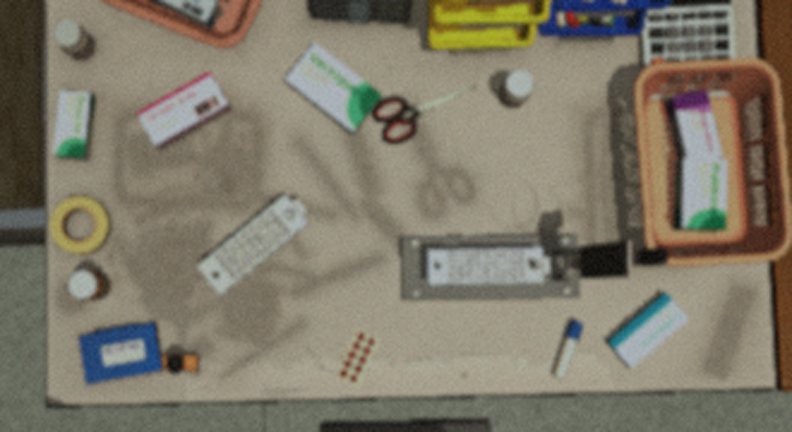

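Run:
```python
from h import *
for n in("scene","top"):
    c=[vision.capture(n) for _ in range(8)]
    p=np.mean([x[0].astype(float) for x in c],0); D=np.array([x[1] for x in c]);d=np.median(D,0)
    np.save(f"{n}_avg.npy",p);np.save(f"{n}_davg.npy",d)
    f=lambda r0,r1,c0,c1,k:cv2.resize(np.clip(p[r0:r1,c0:c1]*1.2,0,255).astype(np.uint8),None,fx=k,fy=k,interpolation=cv2.INTER_CUBIC)[:,:,::-1]
    if n=="top":
        cv2.imwrite("pics/tp2.png",f(170,230,170,240,10)); cv2.imwrite("pics/tf2.png",f(180,235,260,365,7))
    else:
        cv2.imwrite("pics/sp2.png",f(165,210,195,260,10)); cv2.imwrite("pics/sf2.png",f(200,295,235,335,6))
```

```text
(no output)
```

View pics/tp2.png

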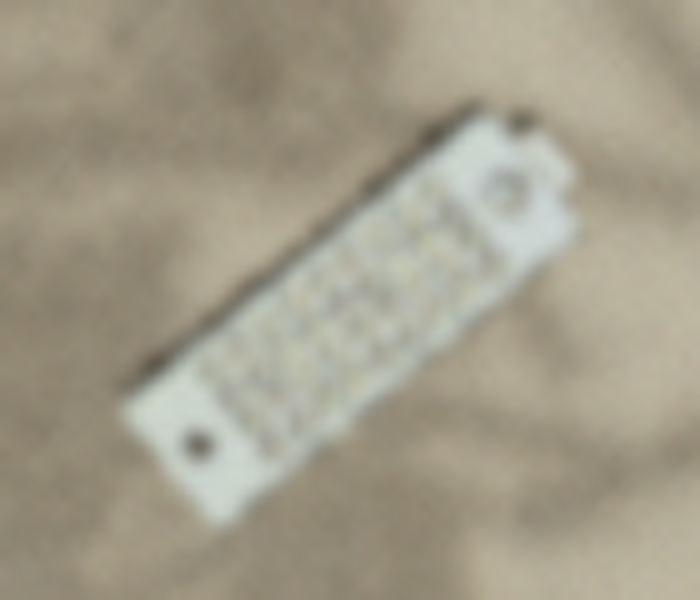

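View pics/tf2.png

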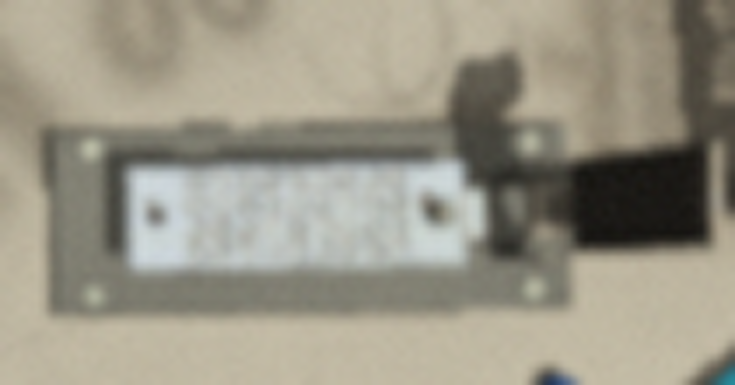

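View pics/sp2.png

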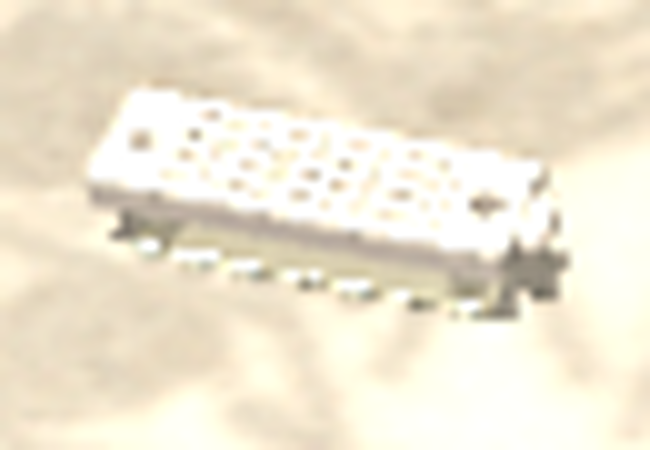

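View pics/sf2.png

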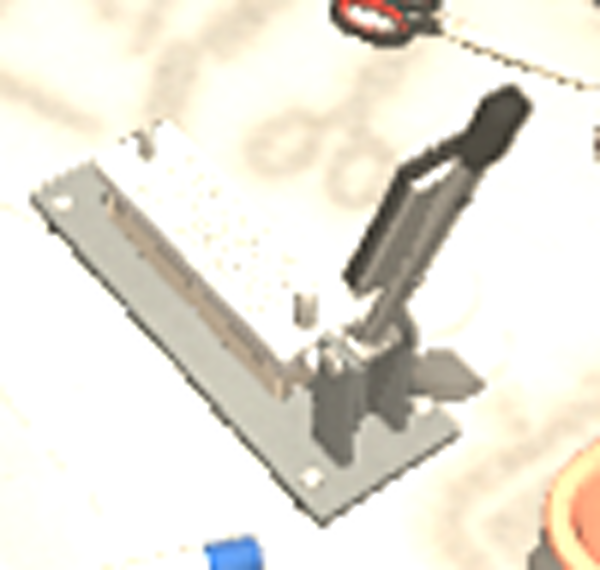

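```bash
cat > fit.py <<'E'
from h import *
from scipy.optimize import minimize
def rectpoly(x,y,yaw,z,w,l,tab=None):
    if tab: tw,tl=tab; P=[(-w/2,-l/2),(w/2,-l/2),(w/2,l/2),(tw/2,l/2),(tw/2,l/2+tl*.6),(tw*.3,l/2+tl),(-tw*.3,l/2+tl),(-tw/2,l/2+tl*.6),(-tw/2,l/2),(-w/2,l/2)]
    else: P=[(-w/2,-l/2),(w/2,-l/2),(w/2,l/2),(-w/2,l/2)]
    P=np.array(P);c,s=np.cos(yaw),np.sin(yaw)
    return np.c_[P@np.array([[c,s],[-s,c]])+[x,y],np.full(len(P),z)]
def fit(n,feat,x0,z,w,l,tab=None,ring=6,S=8,sig=0.7,maskfn=None):
    uv0=np.array([proj(n,p) for p in rectpoly(*x0,z,w,l,tab)])
    u0,v0=np.floor(uv0.min(0)-10).astype(int);u1,v1=np.ceil(uv0.max(0)+10).astype(int)
    F=feat[v0:v1,u0:u1]
    def ren(x):
        uv=np.array([proj(n,p) for p in rectpoly(*x,z,w,l,tab)])
        m=np.zeros(((v1-v0)*S,(u1-u0)*S),np.uint8)
        cv2.fillPoly(m,[np.round(((uv-[u0,v0]+.5)*S-.5)*16).astype(np.int32)],255,shift=4)
        m=cv2.resize(m.astype(np.float32)/255,(u1-u0,v1-v0),interpolation=cv2.INTER_AREA)
        return cv2.GaussianBlur(m,(0,0),sig)
    m0=(ren(x0)>.5).astype(np.uint8)
    k=np.ones((2*3+1,)*2,np.uint8)
    W=(cv2.dilate(m0,k)-cv2.erode(m0,k)).astype(bool)
    if maskfn is not None: W&=maskfn(u0,v0,u1,v1)
    def cost(x):
        m=ren(x)[W];A=np.c_[m,np.ones_like(m)];f=F[W]
        s,*_=np.linalg.lstsq(A,f,rcond=None);return ((f-A@s)**2).mean()/f.var()
    X=np.array([[0,0,0],[.006,0,0],[0,.006,0],[0,0,.06]])+x0
    r=minimize(cost,x0,method="Nelder-Mead",options=dict(initial_simplex=X,xatol=1e-5,fatol=1e-7))
    return r.x,r.fun
E
cat > t1.py <<'E'
from fit import *
p=np.load("top_avg.npy");f=p[:,:,2]-p[:,:,0]*0.9
x0=(.504,.231,np.radians(-60)+0)
# plate ends from pixels
a=atz("top",(170+19.8-.5,170+44.2-.5),.040);b=atz("top",(170+50.8-.5,170+18.9-.5),.040)
print("plate small/big",a,b,np.linalg.norm(a-b))
d=b-a;yaw=np.arctan2(-d[0],d[1]);c=(a+b)/2
for sig in(.6,.9):
  for r in (1,0): print("plate",fit("top",f if r else p.mean(2),(c[0],c[1],yaw),.040,.052,.160,(.026,.011),sig=sig))
a=atz("top",(260+15.6/7*10*.1*10-.5 if 0 else 260+155/7-.5,180+213/7-.5),.080);b=atz("top",(260+435/7-.5,180+209/7-.5),.080)
print("filler pins",a,b,np.linalg.norm(a-b))
d=b-a;yaw=np.arctan2(-d[0],d[1]);c=(a+b)/2
g=p.mean(2)
def mf(u0,v0,u1,v1):
    M=np.ones((v1-v0,u1-u0),bool); M[:, 260+455//7-u0:]=0; return M
for sig in(.6,.9):
  print("bed",fit("top",g,(c[0],c[1],yaw),.058,.048,.160,sig=sig,maskfn=None),fit("top",g,(c[0],c[1],yaw),.058,.048,.160,sig=sig,maskfn=mf))
  print("foot",fit("top",g,(c[0],c[1],yaw),.014,.092,.255,sig=sig))
E
python3 t1.py
```

```text
plate small/big [0.46206127 0.28600558 0.04      ] [0.54513479 0.17973707 0.04      ] 0.13488590214461907
plate (array([ 0.50247204,  0.23311683, -2.47614343]), np.float64(0.17940454869770053))
plate (array([ 0.50096342,  0.23299583, -2.48366092]), np.float64(0.3400337921543145))
plate (array([ 0.50209908,  0.23365327, -2.47691002]), np.float64(0.18472943294102417))Traceback (most recent call last):
  File "t1.py", line 9, in <module>
    for r in (1,0): print("plate",fit("top",f if r else p.mean(2),(c[0],c[1],yaw),.040,.052,.160,(.026,.011),sig=sig))
                                  ~~~^^^^^^^^^^^^^^^^^^^^^^^^^^^^^^^^^^^^^^^^^^^^^^^^^^^^^^^^^^^^^^^^^^^^^^^^^^^^^^^^
  File "fit.py", line 26, in fit
    r=minimize(cost,x0,method="Nelder-Mead",options=dict(initial_simplex=X,xatol=1e-5,fatol=1e-7))
    res = _minimize_neldermead(fun, x0, args, callback, bounds=bounds,
                               **options)
    fxr = func(xr)
    fx = function(np.copy(x), *(wrapper_args + args))
  File "fit.py", line 23, in cost
    m=ren(x)[W];A=np.c_[m,np.ones_like(m)];f=F[W]
      ~~~^^^
  File "fit.py", line 13, in ren
    uv=np.array([proj(n,p) for p in rectpoly(*x,z,w,l,tab)])
                 ~~~~^^^^^
  File "h.py", line 13, in proj
    c=vision.calibration(n);p=np.array(c["R"])@np.asarray(X)+np.array(c["t"]);return np.array([c["fx"]*p[0]/p[2]+c["cx"],c["fy"]*p[1]/p[2]+c["cy"]])
ValueError: time passes only in moves, steps and waits
```

```bash
sed -i '2a import functools\n@functools.lru_cache(None)\ndef cal(n): return vision.calibration(n)' h.py; sed -i 's/c=vision.calibration(n)/c=cal(n)/' h.py; python3 t1.py; rm -f /tmp/x
python3 - <<'E'
from cell import telemetry; s=telemetry.read_state(); print(s["clock"])
E
```

```text
plate small/big [0.46206127 0.28600558 0.04      ] [0.54513479 0.17973707 0.04      ] 0.13488590214461907
plate (array([ 0.50247204,  0.23311683, -2.47614343]), np.float64(0.17940454869770053))
plate (array([ 0.50096342,  0.23299583, -2.48366092]), np.float64(0.3400337921543145))
plate (array([ 0.50209908,  0.23365327, -2.47691002]), np.float64(0.18472943294102417))
plate (array([ 0.50088785,  0.23223608, -2.48755551]), np.float64(0.36361593927533287))
filler pins [ 0.46564096 -0.02286619  0.08      ] [ 0.46425297 -0.15402329  0.08      ] 0.13116444169667676
bed (array([ 0.46218051, -0.09352936,  3.13193583]), np.float64(0.19389404137445657)) (array([ 0.46201024, -0.09189872,  3.1299161 ]), np.float64(0.1374482285261457))
foot (array([ 0.46491822, -0.1019428 ,  3.15192391]), np.float64(0.3999897993846269))
bed (array([ 0.4619825 , -0.09385339,  3.13053837]), np.float64(0.18646101520948377)) (array([ 0.46183461, -0.09268442,  3.13271217]), np.float64(0.1392086545033965))
foot (array([ 0.4653888 , -0.10266762,  3.16230127]), np.float64(0.3895586154338335))
2.2
```

```bash
cat > t2.py <<'E'
from fit import *
p=np.load("scene_avg.npy");g=p.mean(2);f=p[:,:,2]-p[:,:,0]
cv2.imwrite("pics/sp3.png",cv2.resize(np.clip((g[165:210,195:260]-120)*1.9,0,255).astype(np.uint8),None,fx=10,fy=10,interpolation=cv2.INTER_CUBIC))
cv2.imwrite("pics/sf3.png",cv2.resize(np.clip((p[200:295,235:335,::-1]*.9),0,255).astype(np.uint8),None,fx=6,fy=6,interpolation=cv2.INTER_CUBIC))
for z in(.036,.04,.044):
  for F in (g,f): print("plate",z,fit("scene",F,(.503,.233,-2.477),z,.052,.160,(.026,.011)))
for z in(.054,.058,.062):
  for F in (g,f): print("bed",z,fit("scene",F,(.462,-.093,3.131),z,.048,.160))
p=np.load("top_avg.npy");g=p.mean(2);f=p[:,:,2]-p[:,:,0]*.9
print(fit("top",f,(.462,-.093,3.131),.058,.048,.160,sig=.8), fit("top",f,(.503,.233,-2.477),.04,.052,.160,(.026,.011),sig=.8))
# depth
d=np.load("top_davg.npy")
print(fit("top",d,(.462,-.093,3.131),.058,.048,.160,sig=.5), fit("top",d,(.503,.233,-2.477),.04,.052,.160,(.026,.011),sig=.5))
M=np.ones_like(d,bool);
for n in("top","scene"):
  P=cloud(n,np.load(n+"_davg.npy"),M)
  for c,yaw,w in(((.502,.233),-2.477,.018),((.462,-.093),3.131,.018)):
    q=P[:,:2]-c; cc,s=np.cos(yaw),np.sin(yaw); l=np.c_[q@[cc,s],q@[-s,cc]]
    k=(abs(l[:,0])<w)&(abs(l[:,1])<.055); print(n,c,k.sum(),np.percentile(P[k,2],[10,50,90]).round(4))
E
python3 t2.py
```

```text
plate 0.036 (array([ 0.50782585,  0.23541515, -2.47204725]), np.float64(0.4064351172890713))
plate 0.036 (array([ 0.50619717,  0.23267875, -2.47690138]), np.float64(0.5858763544097432))
plate 0.04 (array([ 0.50535288,  0.23152771, -2.48053524]), np.float64(0.3887686835798706))
plate 0.04 (array([ 0.50401434,  0.22829851, -2.48197742]), np.float64(0.5059166054567289))
plate 0.044 (array([ 0.50354231,  0.22777425, -2.48120238]), np.float64(0.4086880999314225))
plate 0.044 (array([ 0.50117457,  0.22438368, -2.46926995]), np.float64(0.5164972680382575))
bed 0.054 (array([ 0.47029351, -0.09189364,  3.13481264]), np.float64(0.5056685975405277))
bed 0.054 (array([ 0.46910497, -0.09169671,  3.1418352 ]), np.float64(0.6557027440581549))
bed 0.058 (array([ 0.46822764, -0.09344919,  3.13127612]), np.float64(0.5388842518266933))
bed 0.058 (array([ 0.46710676, -0.09450974,  3.14181166]), np.float64(0.6085821443422847))
bed 0.062 (array([ 0.46655309, -0.09599868,  3.13870805]), np.float64(0.5899135192662002))
bed 0.062 (array([ 0.46475798, -0.09678784,  3.14188828]), np.float64(0.5868566241876316))
(array([ 0.46326191, -0.09142755,  3.14013312]), np.float64(0.1828611335869063)) (array([ 0.50263445,  0.23343975, -2.46931915]), np.float64(0.1861880091507054))
(array([ 0.46355329, -0.09178529,  3.1317937 ]), np.float64(0.18323396146297455)) (array([ 0.50214139,  0.23279957, -2.47768534]), np.float64(0.10149583965539932))
top (0.502, 0.233) 340 [0.0348 0.0375 0.0395]
top (0.462, -0.093) 358 [0.0536 0.0559 0.0578]
scene (0.502, 0.233) 308 [-0.7474  0.0383  0.0405]
scene (0.462, -0.093) 624 [-0.7502  0.0556  0.0586]
```

```bash
sleep 1
```

```text
(no output)
```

View pics/sp3.png

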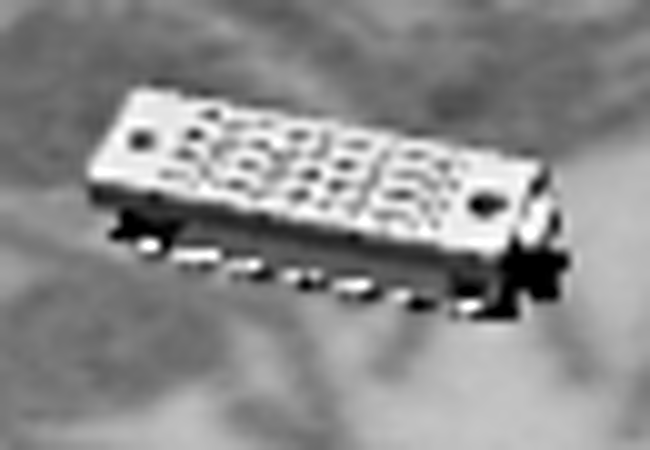

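View pics/sf3.png

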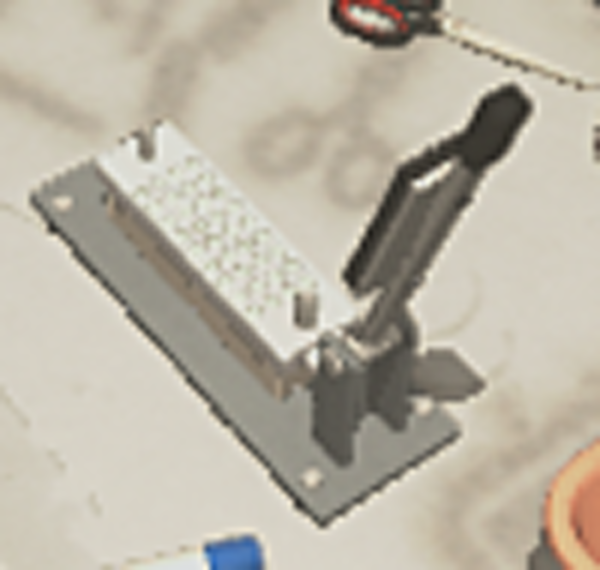

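Run:
```python
from h import *
T=lambda a,b,k,u0,v0:(u0+(a+.5)/k-.5,v0+(b+.5)/k-.5)
for nm,s,t in(("small",(141,140),(198,442)),("big",(487,204),(508,189))):
    print(nm,tri("scene",T(*s,10,195,165),"top",T(*t,10,170,170)))
for nm,s,t in(("spin mid",(147,145),(155,213)),("bpin mid",(306,308),(435,209)),("bedcorner L",(95,158),(129,268)),("bedcorner T",(163,122),(127,167)),("bed corner hingeR",(285,362),(466,268))):
    print(nm,tri("scene",T(*s,6,235,200),"top",T(*t,7,260,180)))
for nm,s,t in(("screw1",(62,203),(91,149)),("screw nearhinge",(313,478),(534,288))): print(nm,atz("scene",T(*s,6,235,200),.014),atz("top",T(*t,7,260,180),.014))
for nm,s in(("s1",(62,203)),("s4",(313,478)),("s3",(425,405))): print(nm,atz("scene",T(*s,6,235,200),.015))
for nm,t in(("t",(91,149)),("t",(94,295)),("t",(534,288)),("t",(530,141))): print(atz("top",T(*t,7,260,180),.015))
```

```text
small (array([0.46297834, 0.28557533, 0.03800307]), np.float64(0.0023320240487973492))
big (array([0.54605834, 0.17905982, 0.03886371]), np.float64(0.00231395218042312))
spin mid (array([ 0.46716028, -0.02508294,  0.06331289]), np.float64(0.0027829975787474746))
bpin mid (array([ 0.46609875, -0.15811921,  0.06347567]), np.float64(0.0036992529064232378))
bedcorner L (array([ 0.4418235 , -0.01246622,  0.05835707]), np.float64(0.0034761295235166017))
bedcorner T (array([ 0.48869614, -0.01231395,  0.05631604]), np.float64(0.0004861422053516092))
bed corner hingeR (array([ 0.43899561, -0.17350657,  0.05765932]), np.float64(0.006327079137756391))
screw1 [0.43206551 0.0031391  0.014     ] [0.49992666 0.00246539 0.014     ]
screw nearhinge [ 0.4310427  -0.21306314  0.014     ] [ 0.42636213 -0.21243461  0.014     ]
s1 [0.43160213 0.00242486 0.015     ]
s4 [ 0.43058044 -0.21354111  0.015     ]
s3 [ 0.50301579 -0.21365999  0.015     ]
[0.4998697  0.00251906 0.015     ]
[0.42827546 0.0031281  0.015     ]
[ 0.42635605 -0.21223231  0.015     ]
[ 0.49842872 -0.21319748  0.015     ]
```

Both cameras agree on the heights (plate top about 40 mm, bed about 58 mm) and on the offset from plate to bed, to within about 1.5 mm. I'm moving over the plate now.

Request:
send_rows(steps=[[0.1, -0.09, 0, 0, 0, -0.03], [0.2, -0.18, 0, 0, 0, -0.06], [0.3, -0.27, 0, 0, 0, -0.09], [0.4, -0.36, 0, 0, 0, -0.12], [0.5, -0.45, 0, 0, 0, -0.15], [0.6, -0.54, 0, 0, 0, -0.18], [0.7, -0.63, 0, 0, 0, -0.21], [0.8, -0.72, 0, 0, 0, -0.24], [0.9, -0.81, 0, 0, 0, -0.27], [1, -0.9, 0, 0, 0, -0.3]], gripper=1)

```text
clock: 3.2
tool_pos: [0.2491, 0.4648, 0.2313]
tool_rot: [180.0, -0.0, 151.4]
contact_force: [1.1, -0.1, 0.3]
opening: 1.0
```

Request:
send_rows(steps=[[0.1, -0.09, 0, 0, 0, -0.03], [0.2, -0.18, 0, 0, 0, -0.06], [0.3, -0.27, 0, 0, 0, -0.09], [0.4, -0.36, 0, 0, 0, -0.12], [0.5, -0.45, 0, 0, 0, -0.15], [0.6, -0.54, 0, 0, 0, -0.18], [0.7, -0.63, 0, 0, 0, -0.21], [0.8, -0.72, 0, 0, 0, -0.24], [0.9, -0.81, 0, 0, 0, -0.27], [1, -0.9, 0, 0, 0, -0.3]])

```text
clock: 4.2
tool_pos: [0.3499, 0.374, 0.2313]
tool_rot: [180.0, 0.0, 137.8]
contact_force: [-0.0, 0.7, 0.6]
opening: 1.0
```

Request:
send_rows(steps=[[0.1, -0.09, 0, 0, 0, -0.02], [0.2, -0.18, 0, 0, 0, -0.04], [0.3, -0.27, 0, 0, 0, -0.06], [0.4, -0.36, 0, 0, 0, -0.08], [0.5, -0.45, 0, 0, 0, -0.1], [0.6, -0.54, 0, 0, 0, -0.12], [0.7, -0.63, 0, 0, 0, -0.14], [0.8, -0.72, 0, 0, 0, -0.16], [0.9, -0.81, 0, 0, 0, -0.18], [1, -0.9, 0, 0, 0, -0.2]])

```text
clock: 5.2
tool_pos: [0.4508, 0.2833, 0.2313]
tool_rot: [180.0, 0.0, 128.8]
contact_force: [-0.0, -0.7, 0.3]
opening: 1.002
```

Request:
send_rows(steps=[[0.06, -0.06, -0.1, 0, 0, -0.016], [0.12, -0.12, -0.2, 0, 0, -0.016], [0.18, -0.17, -0.3, 0, 0, -0.016], [0.24, -0.23, -0.4, 0, 0, -0.016], [0.3, -0.29, -0.5, 0, 0, -0.016], [0.36, -0.35, -0.6, 0, 0, -0.016], [0.42, -0.41, -0.7, 0, 0, -0.016], [0.48, -0.46, -0.8, 0, 0, -0.016], [0.53, -0.515, -0.9, 0, 0, -0.016], [0.53, -0.515, -1, 0, 0, -0.016]])

```text
clock: 6.2
tool_pos: [0.5046, 0.2311, 0.1305]
tool_rot: [180.0, 0.0, 128.0]
contact_force: [0.7, 0.2, -0.0]
opening: 0.999
```

Run:
```python
from h import *
for n,(r0,r1,c0,c1) in(("scene",(130,230,175,285)),("top",(155,245,150,260))):
    p,d=vision.capture(n);cv2.imwrite(f"pics/{n}4.png",cv2.resize(p[r0:r1,c0:c1],None,fx=6,fy=6,interpolation=cv2.INTER_CUBIC)[:,:,::-1])
print(proj("scene",(.504,.232,.13)),proj("top",(.504,.232,.13)))
```

```text
[223.73146951 162.3067218 ] [202.02364247 199.24699322]
```

View pics/scene4.png

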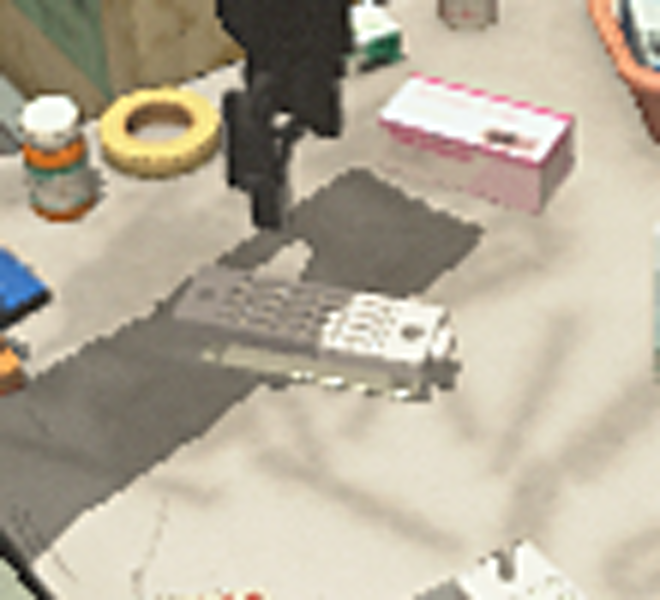

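View pics/top4.png

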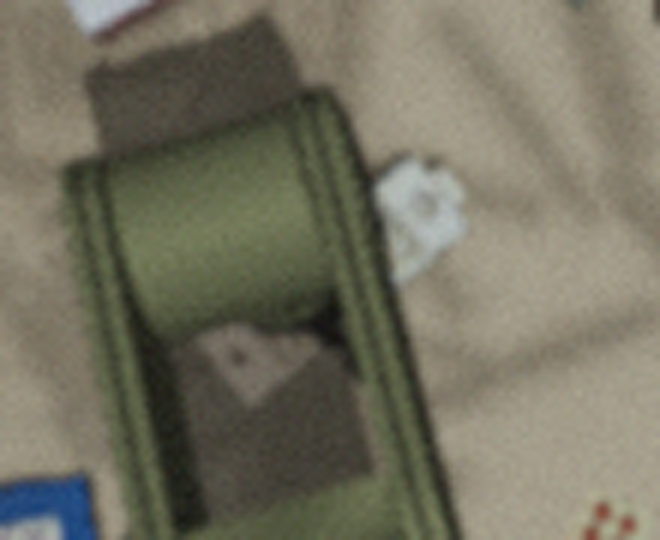

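The gripper is centred over the plate and both plate ends are visible. I'll go down partway and check the finger positions.

Request:
send_rows(steps=[[0, 0, -0.1, 0, 0, 0], [0, 0.01, -0.2, 0, 0, 0], [0, 0.01, -0.3, 0, 0, 0], [0, 0.01, -0.4, 0, 0, 0], [0, 0.01, -0.5, 0, 0, 0], [0, 0.01, -0.6, 0, 0, 0], [0, 0.01, -0.7, 0, 0, 0], [0, 0.01, -0.75, 0, 0, 0], [0, 0.01, -0.75, 0, 0, 0], [0, 0.01, -0.75, 0, 0, 0]])

```text
clock: 7.3
tool_pos: [0.5026, 0.2323, 0.0543]
tool_rot: [-179.8, -0.1, 128.0]
contact_force: [0.5, -0.8, 0.6]
opening: 1.0
```

Run:
```python
from h import *
for n,(r0,r1,c0,c1) in(("scene",(130,230,175,285)),):
    p,d=vision.capture(n);cv2.imwrite(f"pics/{n}5.png",cv2.resize(p[r0:r1,c0:c1],None,fx=6,fy=6,interpolation=cv2.INTER_CUBIC)[:,:,::-1])
y=np.array([.787,.617,0])
for s in(-.0425,.0425):
  for z in(.055,.068):
    X=np.array([.5046,.232,z])+s*y; print(s,z,(proj("scene",X)-[175,130])*6)
```

```text
-0.0425 0.055 [277.63384641 335.48069351]
-0.0425 0.068 [276.07398042 319.18137565]
0.0425 0.055 [324.11345557 247.05804224]
0.0425 0.068 [322.92973106 230.88509919]
```

View pics/scene5.png

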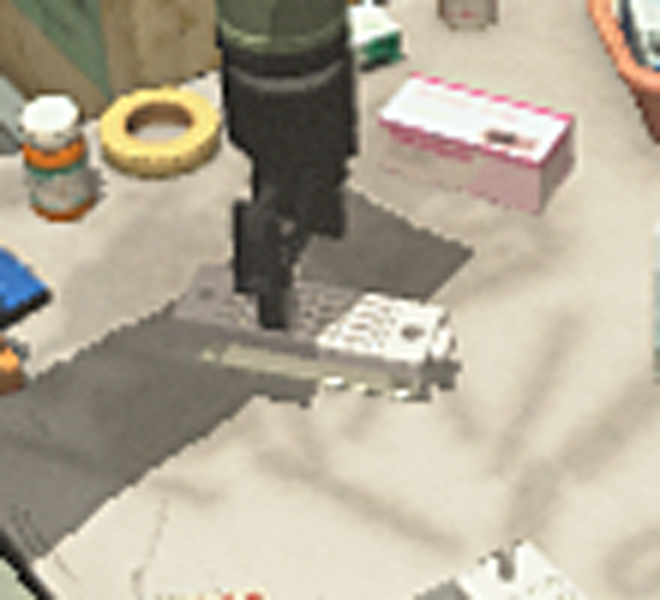

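The near fingertip is at about (275,325), where I predicted it. Going down to grasp height.

Request:
send_rows(steps=[[0.01, 0, -0.06, 0, 0, 0], [0.01, 0, -0.12, 0, 0, 0], [0.01, 0, -0.18, 0, 0, 0], [0.01, 0, -0.24, 0, 0, 0], [0.01, 0, -0.3, 0, 0, 0], [0.01, 0, -0.36, 0, 0, 0], [0.01, 0, -0.4, 0, 0, 0], [0.01, 0, -0.43, 0, 0, 0], [0.01, 0, -0.43, 0, 0, 0], [0.01, 0, -0.43, 0, 0, 0]])

```text
clock: 8.35
tool_pos: [0.504, 0.2325, 0.0117]
tool_rot: [-179.9, -0.1, 128.0]
contact_force: [-0.2, 0.2, 0.4]
opening: 0.999
```

Request:
send_rows(steps=[[0, 0, 0, 0, 0, 0], [0, 0, 0, 0, 0, 0], [0, 0, 0, 0, 0, 0], [0, 0, 0, 0, 0, 0], [0, 0, 0, 0, 0, 0], [0, 0, 0, 0, 0, 0], [0, 0, 0, 0, 0, 0], [0, 0, 0, 0, 0, 0], [0, 0, 0, 0, 0, 0], [0, 0, 0, 0, 0, 0]], gripper=-0.3)

```text
clock: 9.35
tool_pos: [0.5047, 0.2327, 0.0123]
tool_rot: [-179.9, -0.0, 128.0]
contact_force: [-0.6, 0.2, 4.8]
opening: 0.595
```

The fingers stopped on the plate at 0.595, which is about 51 mm. Lifting slowly.

Request:
send_rows(steps=[[0, 0, 0.01, 0, 0, 0], [0, 0, 0.03, 0, 0, 0], [0, 0, 0.06, 0, 0, 0], [0, 0, 0.1, 0, 0, 0], [0, 0, 0.15, 0, 0, 0], [0, 0, 0.2, 0, 0, 0], [0, 0, 0.25, 0, 0, 0], [0, 0, 0.28, 0, 0, 0], [0, 0, 0.3, 0, 0, 0], [0, 0, 0.3, 0, 0, 0]], gripper=-1)

```text
clock: 10.35
tool_pos: [0.505, 0.2327, 0.0427]
tool_rot: [-180.0, -0.0, 128.0]
contact_force: [-0.4, -0.2, -2.3]
opening: 0.595
```

Run:
```python
from h import *
for n,(r0,r1,c0,c1) in(("scene",(130,230,175,285)),("top",(155,245,150,260))):
    p,d=vision.capture(n);cv2.imwrite(f"pics/{n}6.png",cv2.resize(p[r0:r1,c0:c1],None,fx=6,fy=6,interpolation=cv2.INTER_CUBIC)[:,:,::-1])
print(telemetry.read_state()["opening"],telemetry.read_state()["contact_force"],telemetry.read_state()["torque"])
```

```text
0.5992537362927817 [-0.47805218 -1.37755863 -1.64808159] [ 0.02142786 -0.00309241 -0.04089218]
```

View pics/scene6.png

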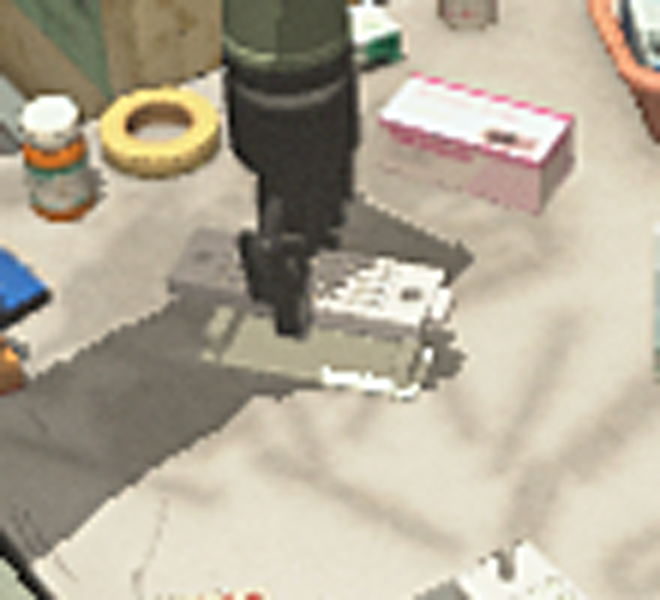

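View pics/top6.png

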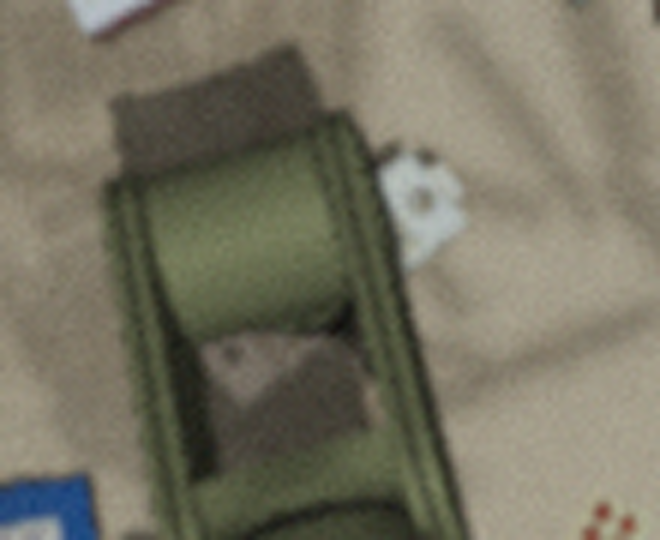

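Run:
```python
from h import *
T=lambda a,b,k,u0,v0:(u0+(a+.5)/k-.5,v0+(b+.5)/k-.5)
a=atz("top",T(232,352,6,150,155),.0704);b=atz("top",T(418,198,6,150,155),.0704)
sa,sb=T(205,256,6,175,130),T(411,294,6,175,130)
for a,b in((a,b),(atz("scene",sa,.0704),atz("scene",sb,.0704))):
    d=b-a;print(a,b,np.linalg.norm(d),(a+b)/2,np.degrees(np.arctan2(-d[0],d[1])))
print(tri("scene",sa,"top",T(232,352,6,150,155)),tri("scene",sb,"top",T(418,198,6,150,155)))
```

```text
[0.46267995 0.28504445 0.0704    ] [0.54521024 0.18103362 0.0704    ] 0.1327761274473828 [0.50394509 0.23303904 0.0704    ] -141.56877849770027
[0.46564898 0.28107226 0.0704    ] [0.54682564 0.17756183 0.0704    ] 0.13154489206647293 [0.50623731 0.22931705 0.0704    ] -141.89516327120822
(array([0.4647146 , 0.28425045, 0.068535  ]), np.float64(0.004486232230878802)) (array([0.54677036, 0.18037848, 0.06825928]), np.float64(0.0031698345954697046))
```

The plate came up level and squared in the jaws, with its centre within about 1 mm of the TCP. Carrying it to the filler.

Request:
send_rows(steps=[[0, 0, 0.05, 0, 0, 0], [0, -0.01, 0.1, 0, 0, 0], [-0.01, -0.04, 0.17, 0, 0, -0.01], [-0.02, -0.09, 0.24, 0, 0, -0.03], [-0.03, -0.16, 0.31, 0, 0, -0.05], [-0.04, -0.25, 0.38, 0, 0, -0.08], [-0.05, -0.35, 0.45, 0, 0, -0.11], [-0.06, -0.46, 0.52, 0, 0, -0.14], [-0.07, -0.58, 0.58, 0, 0, -0.17], [-0.08, -0.7, 0.6, 0, 0, -0.2]])

```text
clock: 11.45
tool_pos: [0.497, 0.1615, 0.1032]
tool_rot: [180.0, -0.0, 118.9]
contact_force: [0.6, 0.9, -2.2]
opening: 0.594
```

Request:
send_rows(steps=[[-0.01, -0.1, 0, 0, 0, -0.03], [-0.02, -0.2, 0, 0, 0, -0.06], [-0.03, -0.3, 0, 0, 0, -0.09], [-0.05, -0.4, 0, 0, 0, -0.12], [-0.07, -0.5, 0, 0, 0, -0.15], [-0.09, -0.6, 0, 0, 0, -0.18], [-0.1, -0.7, 0, 0, 0, -0.21], [-0.11, -0.8, 0, 0, 0, -0.24], [-0.12, -0.9, 0, 0, 0, -0.27], [-0.13, -1, 0, 0, 0, -0.3]])

```text
clock: 12.45
tool_pos: [0.484, 0.0607, 0.1033]
tool_rot: [180.0, -0.0, 105.3]
contact_force: [0.1, 0.4, -2.1]
opening: 0.594
```

Request:
send_rows(steps=[[-0.01, -0.1, 0, 0, 0, -0.03], [-0.02, -0.2, 0, 0, 0, -0.06], [-0.03, -0.3, 0, 0, 0, -0.09], [-0.05, -0.4, 0, 0, 0, -0.12], [-0.07, -0.5, 0, 0, 0, -0.15], [-0.09, -0.6, 0, 0, 0, -0.18], [-0.1, -0.7, 0, 0, 0, -0.21], [-0.11, -0.8, 0, 0, 0, -0.24], [-0.12, -0.88, 0, 0, 0, -0.27], [-0.13, -0.95, 0, 0, 0, -0.3]])

```text
clock: 13.45
tool_pos: [0.471, -0.0351, 0.1033]
tool_rot: [180.0, -0.0, 91.6]
contact_force: [-0.5, 0.8, -1.5]
opening: 0.598
```

Request:
send_rows(steps=[[-0.01, -0.09, 0, 0, 0, -0.02], [-0.02, -0.18, 0, 0, 0, -0.04], [-0.03, -0.27, 0, 0, 0, -0.047], [-0.04, -0.35, 0, 0, 0, -0.047], [-0.05, -0.42, 0, 0, 0, -0.047], [-0.06, -0.48, 0, 0, 0, -0.047], [-0.06, -0.53, 0, 0, 0, -0.047], [-0.06, -0.56, 0, 0, 0, -0.047], [-0.06, -0.564, 0, 0, 0, -0.047], [-0.06, -0.564, 0, 0, 0, -0.047]])

```text
clock: 14.45
tool_pos: [0.465, -0.0914, 0.1033]
tool_rot: [180.0, -0.0, 89.5]
contact_force: [-0.1, 0.4, -2.4]
opening: 0.597
```

Run:
```python
from h import *
for n,(r0,r1,c0,c1) in(("scene",(190,295,225,345)),("top",(165,245,245,370))):
    c=[vision.capture(n)[0].astype(float) for _ in range(4)];p=np.mean(c,0)
    np.save(n+"_h.npy",p)
    cv2.imwrite(f"pics/{n}7.png",cv2.resize(np.clip(p[r0:r1,c0:c1]*.95,0,255).astype(np.uint8),None,fx=6,fy=6,interpolation=cv2.INTER_CUBIC)[:,:,::-1])
s=telemetry.read_state();print(s["tool_pos"],s["tool_rot"])
```

```text
[ 0.46501812 -0.09136125  0.10332082] [ 1.79974724e+02 -1.03861063e-02  8.95323364e+01]
```

View pics/scene7.png

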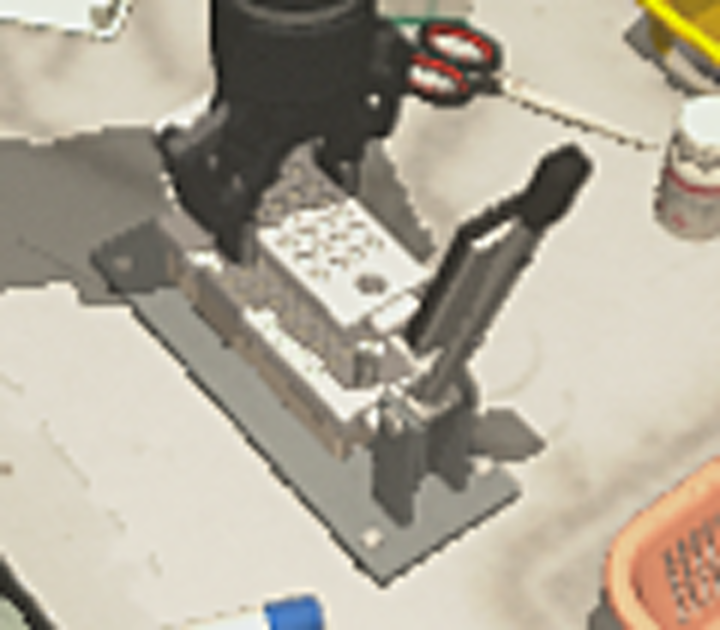

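View pics/top7.png

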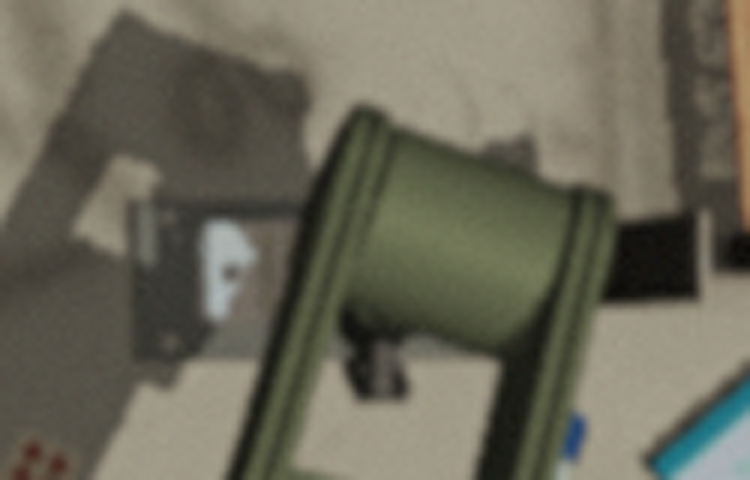

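Run:
```python
from h import *
T=lambda a,b,k,u0,v0:(u0+(a+.5)/k-.5,v0+(b+.5)/k-.5)
print("small hole top",atz("top",T(231,272,6,245,165),.131),"exp",(.465+.067*.0082,-.0914+.067))
print("big hole scene",atz("scene",T(373,284,6,225,190),.131),"exp",(.465-.0005,-.0914-.067))
for b in((.465,-.0915),(.4665,-.0925)):
  for nm,dy in(("big",-.067),("small",.067)):
    for z in(.058,.08):
      uv=proj("scene",(b[0]+dy*.0082,b[1]+dy,z)); print(b,nm,z,((uv-[235,200]+.5)*6-.5).round(1), ((proj("top",(b[0]+dy*.0082,b[1]+dy,z))-[260,180]+.5)*7-.5).round(1))
p=np.load("scene_avg.npy");q=np.load("top_avg.npy")
A=cv2.resize(np.clip(p[205:270,245:300],0,255).astype(np.uint8),None,fx=9,fy=9,interpolation=cv2.INTER_CUBIC)
cv2.imwrite("pics/pins_s.png",A[:,:,::-1])
B=cv2.resize(np.clip(q[195:225,270:335]*1.2,0,255).astype(np.uint8),None,fx=12,fy=12,interpolation=cv2.INTER_CUBIC)
cv2.imwrite("pics/pins_t.png",B[:,:,::-1])
```

```text
small hole top [ 0.46378901 -0.02361031  0.131     ] exp (0.4655494, -0.02439999999999999)
big hole scene [ 0.46594238 -0.1610217   0.131     ] exp (0.4645, -0.15839999999999999)
(0.465, -0.0915) big 0.058 [299.6 317.3] [436.1 209.6]
(0.465, -0.0915) big 0.08 [301.8 289.6] [444.  207.8]
(0.465, -0.0915) small 0.058 [141.3 152.6] [154.5 214.3]
(0.465, -0.0915) small 0.08 [141.2 124.6] [158.  212.6]
(0.4665, -0.0925) big 0.058 [303.3 317.2] [438.1 206.4]
(0.4665, -0.0925) big 0.08 [305.5 289.4] [446.1 204.6]
(0.4665, -0.0925) small 0.058 [144.7 152.5] [156.5 211.1]
(0.4665, -0.0925) small 0.08 [144.7 124.5] [160.  209.4]
```

View pics/pins_s.png

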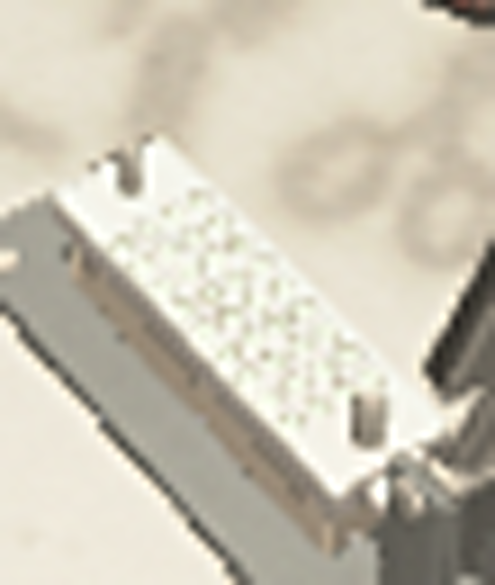

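View pics/pins_t.png

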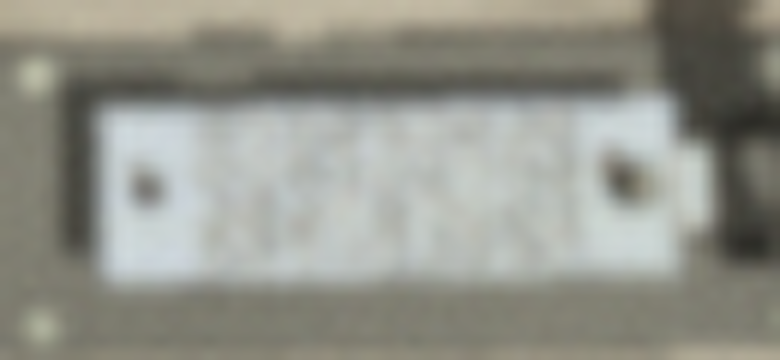

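The hole and pin offsets agree to about 1 mm. I'll lower the plate to just above the pin tips.

Request:
send_rows(steps=[[0, 0, -0.03, 0, 0, 0], [0, 0, -0.07, 0, 0, 0], [0, 0, -0.11, 0, 0, 0], [0, 0, -0.15, 0, 0, 0], [0, -0.002, -0.19, 0, 0, 0], [0, -0.002, -0.23, 0, 0, 0], [0, -0.002, -0.27, 0, 0, 0], [0, -0.002, -0.3, 0, 0, 0], [0, -0.002, -0.32, 0, 0, 0], [0, -0.002, -0.32, 0, 0, 0]])

```text
clock: 15.85
tool_pos: [0.4648, -0.0915, 0.071]
tool_rot: [-180.0, -0.0, 89.5]
contact_force: [-0.2, 0.0, -2.1]
opening: 0.6
```

Run:
```python
from h import *
for n,(r0,r1,c0,c1) in(("scene",(200,280,235,325)),("top",(175,235,255,315))):
    c=[vision.capture(n)[0].astype(float) for _ in range(3)];p=np.mean(c,0)
    np.save(n+"_h2.npy",p)
    cv2.imwrite(f"pics/{n}8.png",cv2.resize(np.clip(p[r0:r1,c0:c1]*.95,0,255).astype(np.uint8),None,fx=8,fy=8,interpolation=cv2.INTER_CUBIC)[:,:,::-1])
s=telemetry.read_state();print(s["tool_pos"],s["tool_rot"],s["contact_force"])
```

```text
[ 0.46519849 -0.09160626  0.07152123] [ 1.79950104e+02 -3.14526594e-03  8.95346167e+01] [ 0.01802549 -0.08713486 -1.11364828]
```

View pics/scene8.png

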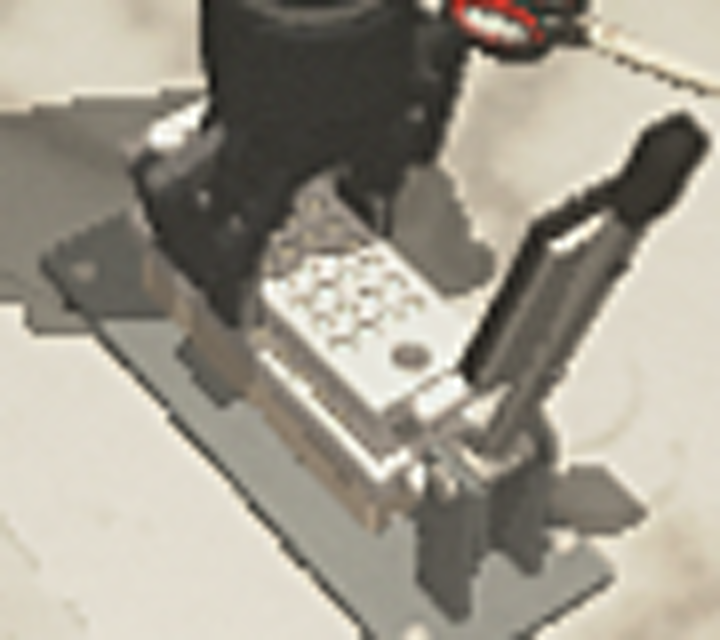

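View pics/top8.png

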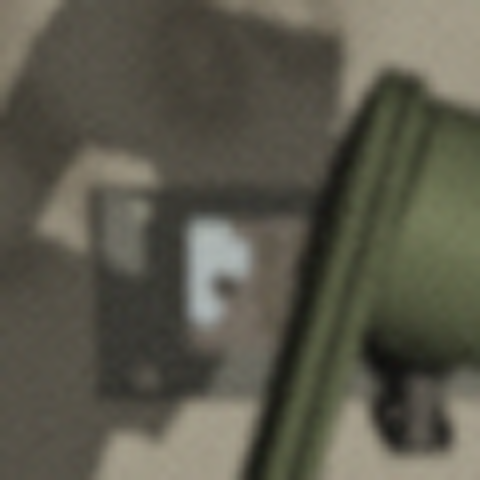

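Request:
send_rows(steps=[[0, 0, -0.01, 0, 0, 0], [0, 0, -0.02, 0, 0, 0], [0, 0, -0.03, 0, 0, 0], [0, 0, -0.04, 0, 0, 0], [0, 0, -0.05, 0, 0, 0], [0, 0, -0.06, 0, 0, 0], [0, 0, -0.07, 0, 0, 0], [0, 0, -0.07, 0, 0, 0], [0, 0, -0.07, 0, 0, 0], [0, 0, -0.07, 0, 0, 0]])

```text
clock: 17.15
tool_pos: [0.4653, -0.0916, 0.0646]
tool_rot: [179.9, 0.0, 89.5]
contact_force: [1.1, -0.2, -2.7]
opening: 0.6
```

Request:
send_rows(steps=[[0, 0, -0.005, 0, 0, 0], [0, 0, -0.01, 0, 0, 0], [0, 0, -0.015, 0, 0, 0], [0, 0, -0.02, 0, 0, 0], [0, 0, -0.025, 0, 0, 0], [0, 0, -0.03, 0, 0, 0], [0, 0, -0.035, 0, 0, 0], [0, 0, -0.035, 0, 0, 0], [0, 0, -0.035, 0, 0, 0], [0, 0, -0.035, 0, 0, 0]])

```text
clock: 18.15
tool_pos: [0.4653, -0.0917, 0.0611]
tool_rot: [179.9, 0.0, 89.5]
contact_force: [-0.3, -0.1, -1.6]
opening: 0.596
```

Request:
send_rows(steps=[[0, 0, -0.005, 0, 0, 0], [0, 0, -0.01, 0, 0, 0], [0, 0, -0.015, 0, 0, 0], [0, 0, -0.02, 0, 0, 0], [0, 0, -0.025, 0, 0, 0], [0, 0, -0.03, 0, 0, 0], [0, 0, -0.035, 0, 0, 0], [0, 0, -0.035, 0, 0, 0], [0, 0, -0.035, 0, 0, 0], [0, 0, -0.035, 0, 0, 0]])

```text
clock: 19.15
tool_pos: [0.4653, -0.0917, 0.0577]
tool_rot: [179.9, 0.0, 89.5]
contact_force: [-0.6, -0.0, -2.1]
opening: 0.598
```

Request:
send_rows(steps=[[0, 0, -0.005, 0, 0, 0], [0, 0, -0.01, 0, 0, 0], [0, 0, -0.015, 0, 0, 0], [0, 0, -0.02, 0, 0, 0], [0, 0, -0.025, 0, 0, 0], [0, 0, -0.03, 0, 0, 0], [0, 0, -0.035, 0, 0, 0], [0, 0, -0.035, 0, 0, 0], [0, 0, -0.035, 0, 0, 0], [0, 0, -0.035, 0, 0, 0]])

```text
clock: 20.15
tool_pos: [0.4653, -0.0917, 0.0542]
tool_rot: [179.9, 0.0, 89.5]
contact_force: [0.1, -1.1, -2.2]
opening: 0.6
```

Both pins are in the holes with no side force. Continuing down to the bed.

Request:
send_rows(steps=[[0, 0, -0.01, 0, 0, 0], [0, 0, -0.02, 0, 0, 0], [0, 0, -0.03, 0, 0, 0], [0, 0, -0.04, 0, 0, 0], [0, 0, -0.05, 0, 0, 0], [0, 0, -0.06, 0, 0, 0], [0, 0, -0.07, 0, 0, 0], [0, 0, -0.075, 0, 0, 0], [0, 0, -0.075, 0, 0, 0], [0, 0, -0.075, 0, 0, 0]])

```text
clock: 21.15
tool_pos: [0.4653, -0.0917, 0.0467]
tool_rot: [179.9, 0.0, 89.5]
contact_force: [-0.1, -0.5, -2.1]
opening: 0.596
```

Request:
send_rows(steps=[[0, 0, -0.003, 0, 0, 0], [0, 0, -0.006, 0, 0, 0], [0, 0, -0.009, 0, 0, 0], [0, 0, -0.012, 0, 0, 0], [0, 0, -0.015, 0, 0, 0], [0, 0, -0.018, 0, 0, 0], [0, 0, -0.021, 0, 0, 0], [0, 0, -0.024, 0, 0, 0], [0, 0, -0.024, 0, 0, 0], [0, 0, -0.024, 0, 0, 0]])

```text
clock: 22.15
tool_pos: [0.4654, -0.0917, 0.0443]
tool_rot: [179.9, 0.0, 89.5]
contact_force: [-0.8, -0.7, 0.0]
opening: 0.597
```

The weight is starting to come off at TCP z = 0.0443, as predicted. One more small press.

Request:
send_rows(steps=[[0, 0, -0.003, 0, 0, 0], [0, 0, -0.006, 0, 0, 0], [0, 0, -0.009, 0, 0, 0], [0, 0, -0.01, 0, 0, 0], [0, 0, -0.01, 0, 0, 0], [0, 0, -0.01, 0, 0, 0], [0, 0, -0.01, 0, 0, 0], [0, 0, -0.01, 0, 0, 0], [0, 0, -0.01, 0, 0, 0], [0, 0, -0.01, 0, 0, 0]])

```text
clock: 23.15
tool_pos: [0.4654, -0.0917, 0.0443]
tool_rot: [180.0, 0.0, 89.5]
contact_force: [-3.6, 2.0, 8.5]
opening: 0.598
```

Run:
```python
from h import *
for n,(r0,r1,c0,c1) in(("scene",(200,280,235,325)),):
    c=[vision.capture(n)[0].astype(float) for _ in range(2)];p=np.mean(c,0)
    cv2.imwrite(f"pics/{n}9.png",cv2.resize(np.clip(p[r0:r1,c0:c1]*.95,0,255).astype(np.uint8),None,fx=8,fy=8,interpolation=cv2.INTER_CUBIC)[:,:,::-1])
```

```text
(no output)
```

View pics/scene9.png

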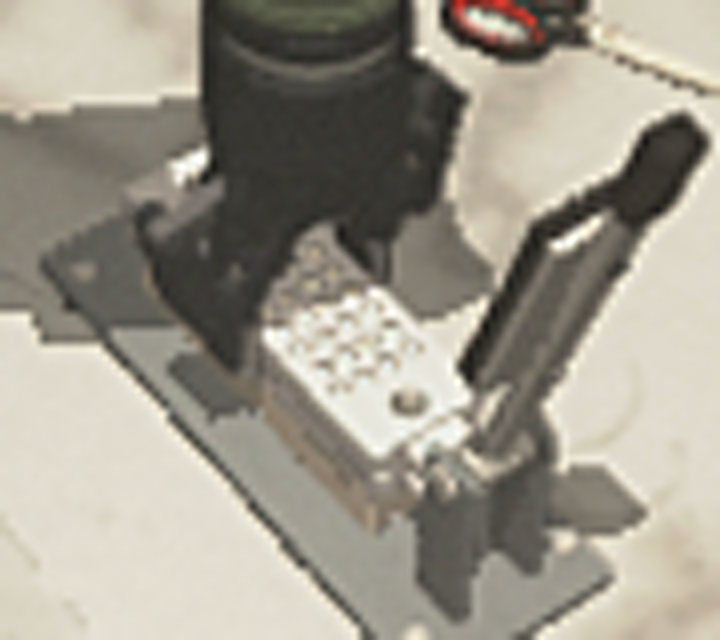

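The gap between plate and bed is gone and the force rose to 8.5 N, so the plate is seated. Releasing, then rising straight up.

Request:
send_rows(steps=[[0, 0, 0, 0, 0, 0], [0, 0, 0, 0, 0, 0], [0, 0, 0, 0, 0, 0], [0, 0, 0, 0, 0, 0], [0, 0, 0, 0, 0, 0], [0, 0, 0, 0, 0, 0], [0, 0, 0, 0, 0, 0], [0, 0, 0, 0, 0, 0], [0, 0, 0.01, 0, 0, 0], [0, 0, 0.02, 0, 0, 0]], gripper=1)

```text
clock: 24.25
tool_pos: [0.4653, -0.0917, 0.0464]
tool_rot: [180.0, 0.0, 89.5]
contact_force: [0.5, 0.0, 0.4]
opening: 0.999
```

Request:
send_rows(steps=[[0, 0, 0.05, 0, 0, 0], [0, 0, 0.1, 0, 0, 0], [0, 0, 0.2, 0, 0, 0], [0, 0, 0.3, 0, 0, 0], [0, 0, 0.4, 0, 0, 0], [0, 0, 0.5, 0, 0, 0], [0, 0, 0.6, 0, 0, 0], [0, 0, 0.75, 0, 0, 0], [0, 0, 0.9, 0, 0, 0], [0, 0, 1, 0, 0, 0]])

```text
clock: 25.25
tool_pos: [0.4659, -0.0919, 0.148]
tool_rot: [179.9, 0.0, 89.5]
contact_force: [0.3, -0.2, 0.2]
opening: 1.001
```

Request:
send_rows(steps=[[0, 0.05, 0.1, 0, 0, 0], [0, 0.1, 0.2, 0, 0, 0], [0, 0.15, 0.3, 0, 0, 0], [0, 0.2, 0.4, 0, 0, 0], [0, 0.25, 0.5, 0, 0, 0], [0, 0.3, 0.6, 0, 0, 0], [0, 0.35, 0.7, 0, 0, 0], [0, 0.4, 0.8, 0, 0, 0], [0, 0.45, 0.9, 0, 0, 0], [0, 0.5, 1, 0, 0, 0]])

```text
clock: 26.25
tool_pos: [0.4659, -0.0415, 0.2488]
tool_rot: [179.9, 0.0, 89.5]
contact_force: [0.4, 0.4, 0.3]
opening: 1.002
```

Run:
```python
from h import *
for n,(r0,r1,c0,c1) in(("scene",(190,280,235,335)),("top",(165,245,255,370))):
    c=[vision.capture(n) for _ in range(4)];p=np.mean([x[0].astype(float) for x in c],0);d=np.median([x[1] for x in c],0)
    cv2.imwrite(f"pics/{n}10.png",cv2.resize(np.clip(p[r0:r1,c0:c1]*.95,0,255).astype(np.uint8),None,fx=6.5,fy=6.5,interpolation=cv2.INTER_CUBIC)[:,:,::-1])
    r=vision.trace("press_bar_grip",n)[0]; P=cloud(n,d,r["pixels"])
    P=P[(P[:,2]>.1)&(P[:,2]<.32)]
    print(n,r["confidence"],len(P),P.min(0),P.max(0))
    for z in(.15,.2,.24,.26,.27,.28,.29,.3):
        k=abs(P[:,2]-z)<.01; 
        if k.sum(): print(z,k.sum(),P[k].mean(0).round(4),np.ptp(P[k],0).round(3))
```

```text
scene 0.9 478 [ 0.44188326 -0.27351133  0.10273055] [ 0.47445867 -0.20675626  0.31039266]
0.15 29 [ 0.4532 -0.2203  0.1519] [0.023 0.025 0.017]
0.2 53 [ 0.4529 -0.2329  0.2   ] [0.03  0.024 0.019]
0.24 62 [ 0.4527 -0.2447  0.2409] [0.028 0.024 0.019]
0.26 66 [ 0.4567 -0.2436  0.2546] [0.031 0.028 0.018]
0.27 27 [ 0.4573 -0.2593  0.2717] [0.014 0.016 0.019]
0.28 38 [ 0.458  -0.2624  0.2804] [0.015 0.018 0.019]
0.29 40 [ 0.4577 -0.2647  0.2897] [0.015 0.017 0.018]
0.3 71 [ 0.4607 -0.267   0.303 ] [0.019 0.016 0.02 ]
top 0.62 365 [ 0.4415682  -0.26461571  0.10041263] [ 0.48142928 -0.20313927  0.31002158]
0.15 9 [ 0.4612 -0.2042  0.1559] [0.025 0.001 0.004]
0.2 48 [ 0.4619 -0.2165  0.2002] [0.037 0.008 0.02 ]
0.24 64 [ 0.4615 -0.2311  0.2424] [0.038 0.023 0.019]
0.26 58 [ 0.4632 -0.2381  0.2529] [0.035 0.02  0.012]
0.27 14 [ 0.4616 -0.2483  0.2733] [0.014 0.004 0.019]
0.28 23 [ 0.4621 -0.2495  0.28  ] [0.015 0.006 0.017]
0.29 20 [ 0.4625 -0.252   0.2895] [0.014 0.005 0.02 ]
0.3 31 [ 0.4625 -0.2572  0.3031] [0.012 0.012 0.019]
```

View pics/scene10.png

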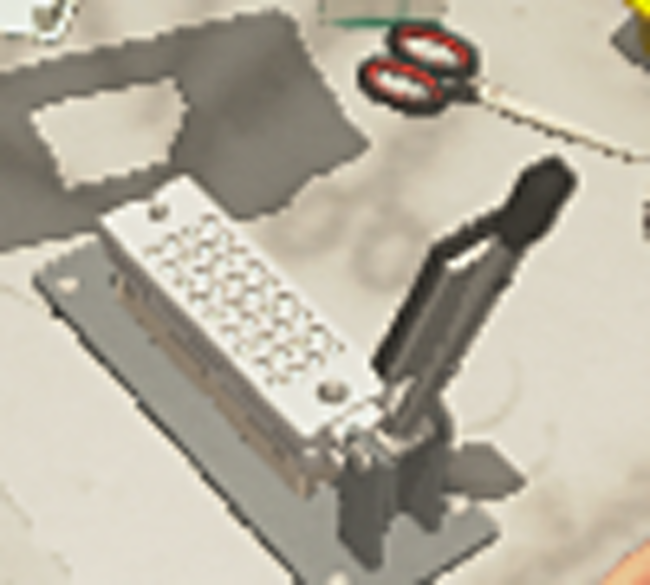

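View pics/top10.png

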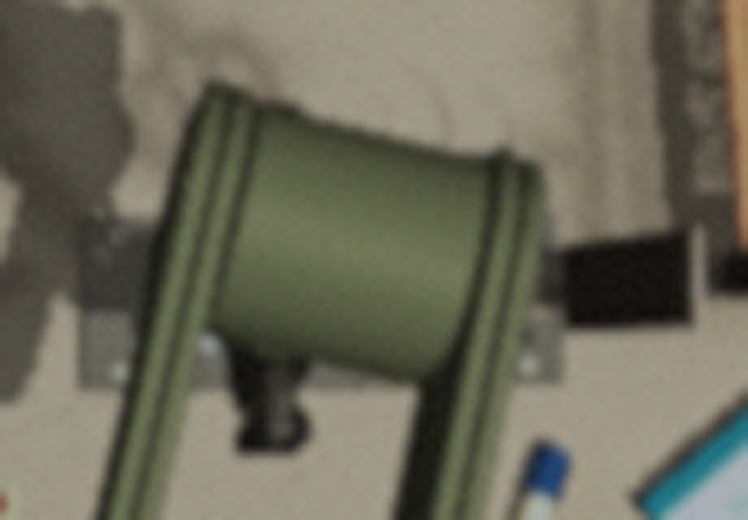

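The plate is flush with its caps in place, and both pins show in their holes at about (158,210) and (333,390). The bar's grip is near y = -0.26, z = 0.287 (θ about 106°). Moving above it.

Request:
send_rows(steps=[[0, 0, 0.15, 0, 0, 0], [0, 0, 0.3, 0, 0, 0], [0, -0.05, 0.45, 0, 0, 0], [0, -0.15, 0.6, 0, 0, 0], [0, -0.3, 0.75, 0, 0, 0], [0, -0.45, 0.85, 0, 0, 0], [0, -0.6, 0.9, 0, 0, 0], [0, -0.75, 0.95, 0, 0, 0], [0, -0.9, 0.95, 0, 0, 0], [0, -1, 0.95, 0, 0, 0]])

```text
clock: 27.75
tool_pos: [0.4654, -0.1433, 0.3418]
tool_rot: [180.0, 0.0, 89.5]
contact_force: [0.1, 0.1, 0.1]
opening: 0.998
```

Request:
send_rows(steps=[[0, -0.15, 0, 0, 0, 0], [-0.01, -0.3, 0, 0, 0, 0], [-0.01, -0.45, 0, 0, 0, 0], [-0.01, -0.6, 0, 0, 0, 0], [-0.02, -0.75, 0, 0, 0, 0], [-0.02, -0.9, 0, 0, 0, 0], [-0.02, -1, 0, 0, 0, 0], [-0.02, -1, 0, 0, 0, 0], [-0.02, -1, 0, 0, 0, 0], [-0.02, -1, 0, 0, 0, 0]])

```text
clock: 28.75
tool_pos: [0.4634, -0.2428, 0.3418]
tool_rot: [180.0, -0.0, 89.5]
contact_force: [-0.0, -0.3, -0.5]
opening: 0.997
```

Moving to y = -0.262 and z = 0.273.

Request:
send_rows(steps=[[0, -0.1, 0, 0, 0, 0], [0, -0.19, 0, 0, 0, 0], [0, -0.19, -0.1, 0, 0, 0], [0, -0.19, -0.2, 0, 0, 0], [0, -0.19, -0.3, 0, 0, 0], [0, -0.19, -0.4, 0, 0, 0], [0, -0.19, -0.5, 0, 0, 0], [0, -0.19, -0.6, 0, 0, 0], [0, -0.19, -0.68, 0, 0, 0], [0, -0.19, -0.68, 0, 0, 0]])

```text
clock: 29.75
tool_pos: [0.4627, -0.2612, 0.2721]
tool_rot: [-179.9, -0.1, 89.5]
contact_force: [-0.6, 0.4, 0.9]
opening: 0.999
```

Run:
```python
from h import *
for n,(r0,r1,c0,c1) in(("scene",(170,270,255,355)),):
    p=vision.capture(n)[0]
    cv2.imwrite(f"pics/{n}11.png",cv2.resize(p[r0:r1,c0:c1],None,fx=6,fy=6,interpolation=cv2.INTER_CUBIC)[:,:,::-1])
```

```text
(no output)
```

View pics/scene11.png

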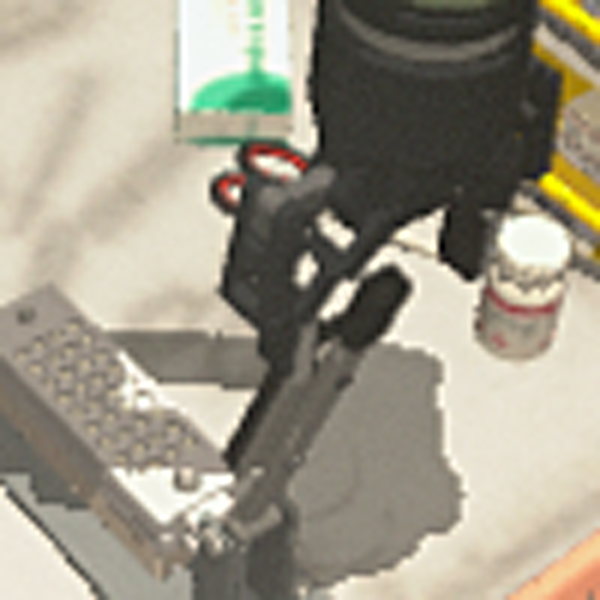

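The fingers are either side of the grip, with tips at (280,350) and (462,270) and the grip at (375,305). Closing.

Request:
send_rows(steps=[[0, 0, 0, 0, 0, 0], [0, 0, 0, 0, 0, 0], [0, 0, 0, 0, 0, 0], [0, 0, 0, 0, 0, 0], [0, 0, 0, 0, 0, 0], [0, 0, 0, 0, 0, 0], [0, 0, 0, 0, 0, 0], [0, 0, 0, 0, 0, 0], [0, 0, 0, 0, 0, 0], [0, 0, 0, 0, 0, 0]], gripper=-1)

```text
clock: 30.8
tool_pos: [0.4635, -0.2618, 0.2735]
tool_rot: [180.0, -0.0, 89.5]
contact_force: [1.9, -0.9, 3.0]
opening: 0.224
```

The grip is held at 0.224, about 19 mm. Swinging the bar along its arc.

Request:
send_rows(steps=[[0.002, 0.09, 0.02, 0, 0, 0], [0.002, 0.18, 0.04, 0, 0, 0], [0.003, 0.27, 0.06, 0, 0, 0], [0.003, 0.36, 0.07, 0, 0, 0], [0.004, 0.455, 0.08, 0, 0, 0], [0.004, 0.55, 0.08, 0, 0, 0], [0.005, 0.64, 0.08, 0, 0, 0], [0.006, 0.73, 0.075, 0, 0, 0], [0.007, 0.84, 0.065, 0, 0, 0], [0.008, 0.95, 0.05, 0, 0, 0]])

```text
clock: 31.8
tool_pos: [0.4643, -0.1663, 0.2786]
tool_rot: [180.0, 0.1, 89.5]
contact_force: [3.1, -6.9, -2.5]
opening: 0.224
```

Request:
send_rows(steps=[[0.001, 0.11, -0.02, 0, 0, 0], [0.002, 0.22, -0.05, 0, 0, 0], [0.003, 0.32, -0.085, 0, 0, 0], [0.004, 0.43, -0.12, 0, 0, 0], [0.005, 0.53, -0.17, 0, 0, 0], [0.006, 0.63, -0.22, 0, 0, 0], [0.006, 0.69, -0.25, 0, 0, 0], [0.007, 0.79, -0.31, 0, 0, 0], [0.007, 0.85, -0.35, 0, 0, 0], [0.008, 0.91, -0.395, 0, 0, 0]])

```text
clock: 32.8
tool_pos: [0.4652, -0.0745, 0.2392]
tool_rot: [179.9, 0.0, 89.5]
contact_force: [1.4, -1.9, 4.1]
opening: 0.226
```

Run:
```python
from h import *
for n,(r0,r1,c0,c1) in(("scene",(170,280,235,345)),):
    p=vision.capture(n)[0]
    cv2.imwrite(f"pics/{n}12.png",cv2.resize(p[r0:r1,c0:c1],None,fx=5.4,fy=5.4,interpolation=cv2.INTER_CUBIC)[:,:,::-1])
```

```text
(no output)
```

View pics/scene12.png

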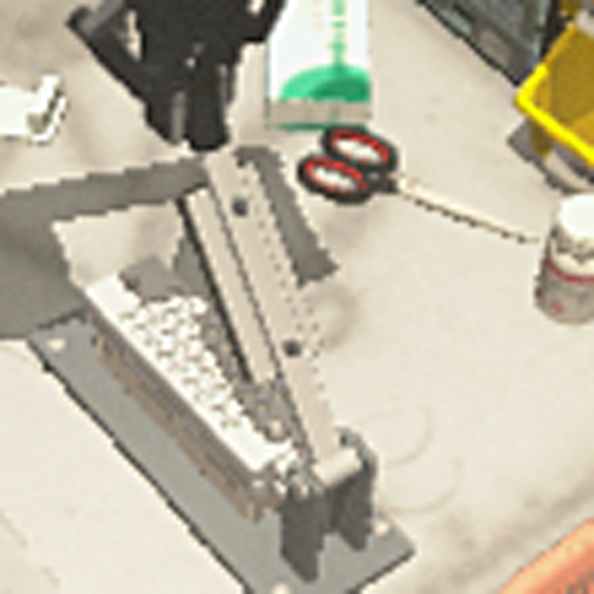

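The bar is following at about 53°, with the plate undisturbed. Continuing.

Request:
send_rows(steps=[[0, 0.065, -0.06, 0, 0, 0], [0, 0.135, -0.12, 0, 0, 0], [0, 0.2, -0.18, 0, 0, 0], [0.001, 0.265, -0.25, 0, 0, 0], [0.001, 0.325, -0.315, 0, 0, 0], [0.002, 0.385, -0.39, 0, 0, 0], [0.002, 0.44, -0.46, 0, 0, 0], [0.003, 0.49, -0.54, 0, 0, 0], [0.003, 0.54, -0.62, 0, 0, 0], [0.003, 0.585, -0.7, 0, 0, 0]])

```text
clock: 33.85
tool_pos: [0.4657, -0.0144, 0.168]
tool_rot: [179.9, -0.1, 89.6]
contact_force: [2.8, 1.8, 5.9]
opening: 0.226
```

Request:
send_rows(steps=[[0, 0.03, -0.08, 0, 0, 0], [0, 0.065, -0.16, 0, 0, 0], [0, 0.1, -0.24, 0, 0, 0], [0, 0.13, -0.33, 0, 0, 0], [0.001, 0.155, -0.42, 0, 0, 0], [0.001, 0.18, -0.51, 0, 0, 0], [0.001, 0.2, -0.6, 0, 0, 0], [0.001, 0.21, -0.69, 0, 0, 0], [0.001, 0.22, -0.77, 0, 0, 0], [0.001, 0.225, -0.82, 0, 0, 0]])

```text
clock: 34.85
tool_pos: [0.4659, 0.0088, 0.0851]
tool_rot: [179.9, -0.2, 89.5]
contact_force: [4.3, 4.4, 4.9]
opening: 0.228
```

Request:
send_rows(steps=[[0, 0, -0.02, 0, 0, 0], [0, 0, -0.04, 0, 0, 0], [0, 0, -0.06, 0, 0, 0], [0, 0, -0.08, 0, 0, 0], [0, 0, -0.1, 0, 0, 0], [0, 0, -0.12, 0, 0, 0], [0, 0, -0.13, 0, 0, 0], [0, 0, -0.13, 0, 0, 0], [0, 0, -0.13, 0, 0, 0], [0, 0, -0.13, 0, 0, 0]])

```text
clock: 35.85
tool_pos: [0.4659, 0.0093, 0.0719]
tool_rot: [179.9, -0.2, 89.5]
contact_force: [3.6, 3.4, 2.6]
opening: 0.226
```

Request:
send_rows(steps=[[0, 0, -0.005, 0, 0, 0], [0, 0, -0.01, 0, 0, 0], [0, 0, -0.015, 0, 0, 0], [0, 0, -0.02, 0, 0, 0], [0, 0, -0.025, 0, 0, 0], [0, 0, -0.025, 0, 0, 0], [0, 0, -0.025, 0, 0, 0], [0, 0, -0.025, 0, 0, 0], [0, 0, -0.025, 0, 0, 0], [0, 0, -0.025, 0, 0, 0]])

```text
clock: 36.85
tool_pos: [0.4659, 0.0093, 0.0693]
tool_rot: [179.9, -0.2, 89.5]
contact_force: [3.0, 3.0, 1.8]
opening: 0.226
```

Request:
send_rows(steps=[[0, 0, -0.003, 0, 0, 0], [0, 0, -0.006, 0, 0, 0], [0, 0, -0.009, 0, 0, 0], [0, 0, -0.012, 0, 0, 0], [0, 0, -0.015, 0, 0, 0], [0, 0, -0.015, 0, 0, 0], [0, 0, -0.015, 0, 0, 0], [0, 0, -0.015, 0, 0, 0], [0, 0, -0.015, 0, 0, 0], [0, 0, -0.015, 0, 0, 0]])

```text
clock: 37.85
tool_pos: [0.4659, 0.0093, 0.0677]
tool_rot: [179.9, -0.2, 89.5]
contact_force: [4.1, 3.2, 3.5]
opening: 0.225
```

Run:
```python
from h import *
for n,(r0,r1,c0,c1) in(("scene",(190,290,225,325)),):
    p=vision.capture(n)[0]
    cv2.imwrite(f"pics/{n}13.png",cv2.resize(p[r0:r1,c0:c1],None,fx=6,fy=6,interpolation=cv2.INTER_CUBIC)[:,:,::-1])
```

```text
(no output)
```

View pics/scene13.png

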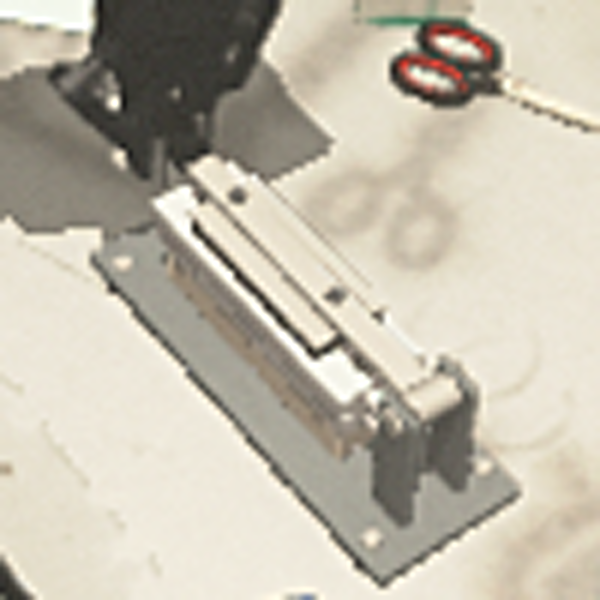

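The bar looks almost flat, but the force shows no contact yet. Pressing further in small steps.

Request:
send_rows(steps=[[0, 0, -0.003, 0, 0, 0], [0, 0, -0.006, 0, 0, 0], [0, 0, -0.009, 0, 0, 0], [0, 0, -0.012, 0, 0, 0], [0, 0, -0.015, 0, 0, 0], [0, 0, -0.015, 0, 0, 0], [0, 0, -0.015, 0, 0, 0], [0, 0, -0.015, 0, 0, 0], [0, 0, -0.015, 0, 0, 0], [0, 0, -0.015, 0, 0, 0]])

```text
clock: 38.9
tool_pos: [0.466, 0.0093, 0.0662]
tool_rot: [179.9, -0.2, 89.5]
contact_force: [3.1, 2.3, 4.2]
opening: 0.227
```

Request:
send_rows(steps=[[0, 0, -0.003, 0, 0, 0], [0, 0, -0.006, 0, 0, 0], [0, 0, -0.009, 0, 0, 0], [0, 0, -0.012, 0, 0, 0], [0, 0, -0.015, 0, 0, 0], [0, 0, -0.015, 0, 0, 0], [0, 0, -0.015, 0, 0, 0], [0, 0, -0.015, 0, 0, 0], [0, 0, -0.015, 0, 0, 0], [0, 0, -0.015, 0, 0, 0]])

```text
clock: 39.9
tool_pos: [0.4659, 0.0092, 0.0646]
tool_rot: [179.9, -0.2, 89.5]
contact_force: [4.4, 3.1, 1.4]
opening: 0.226
```

```bash
cat > bar.py <<'E'
from h import *
import sys
for n in("scene",):
    c=[vision.capture(n) for _ in range(3)];d=np.median([x[1] for x in c],0);p=np.mean([x[0].astype(float) for x in c],0)
    P=cloud(n,d,np.ones_like(d,bool))
    # bar strip x within 6mm of centreline (scene bias ~ +.0015,-.0026)
    k=(abs(P[:,0]-.4668)<.005)&(P[:,1]<-.02)&(P[:,1]>-.19)&(P[:,2]>.08)&(P[:,2]<.13)
    A=P[k];f=np.polyfit(A[:,1],A[:,2],1);print(n,k.sum(),"slope",f[0],"z at -.02,-.19",np.polyval(f,[-.02,-.19]),"res",np.std(A[:,2]-np.polyval(f,A[:,1])))
    cv2.imwrite(f"pics/bar_{sys.argv[1]}.png",cv2.resize(np.clip(p[195:285,235:325]*.95,0,255).astype(np.uint8),None,fx=6.6,fy=6.6,interpolation=cv2.INTER_CUBIC)[:,:,::-1])
E
python3 bar.py a
```

```text
scene 146 slope 0.006646492921438855 z at -.02,-.19 [0.09512403 0.09399413] res 0.0013035327390348663
```

View pics/bar_a.png

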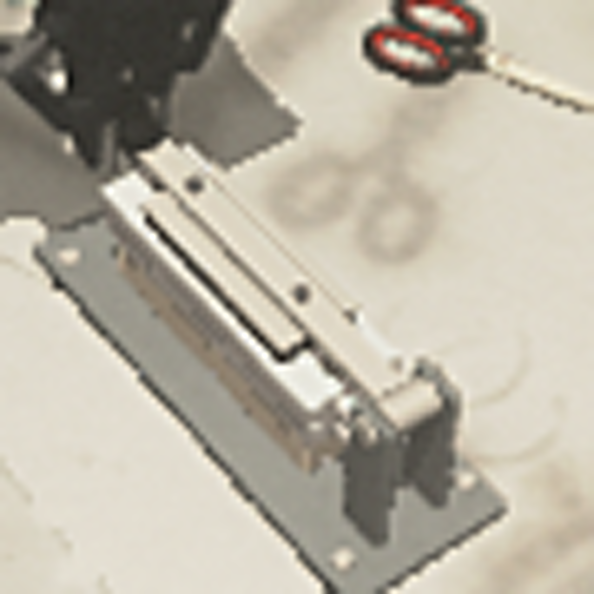

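The bar is within about 0.01 rad of flat. Continuing to press until the force rises.

Request:
send_rows(steps=[[0, 0, -0.003, 0, 0, 0], [0, 0, -0.006, 0, 0, 0], [0, 0, -0.009, 0, 0, 0], [0, 0, -0.012, 0, 0, 0], [0, 0, -0.015, 0, 0, 0], [0, 0, -0.015, 0, 0, 0], [0, 0, -0.015, 0, 0, 0], [0, 0, -0.015, 0, 0, 0], [0, 0, -0.015, 0, 0, 0], [0, 0, -0.015, 0, 0, 0]])

```text
clock: 41.05
tool_pos: [0.466, 0.0092, 0.0642]
tool_rot: [179.9, -0.2, 89.5]
contact_force: [0.2, 2.6, 10.8]
opening: 0.223
```

Request:
send_rows(steps=[[0, 0, -0.002, 0, 0, 0], [0, 0, -0.004, 0, 0, 0], [0, 0, -0.006, 0, 0, 0], [0, 0, -0.008, 0, 0, 0], [0, 0, -0.01, 0, 0, 0], [0, 0, -0.01, 0, 0, 0], [0, 0, -0.01, 0, 0, 0], [0, 0, -0.01, 0, 0, 0], [0, 0, -0.01, 0, 0, 0], [0, 0, -0.01, 0, 0, 0]])

```text
clock: 42.05
tool_pos: [0.4659, 0.0092, 0.0642]
tool_rot: [179.9, -0.2, 89.5]
contact_force: [-0.7, 2.6, 12.6]
opening: 0.223
```

It hit a hard stop at z = 0.0642 and the force is rising. One more firm press, then release.

Request:
send_rows(steps=[[0, 0, -0.005, 0, 0, 0], [0, 0, -0.01, 0, 0, 0], [0, 0, -0.015, 0, 0, 0], [0, 0, -0.02, 0, 0, 0], [0, 0, -0.02, 0, 0, 0], [0, 0, -0.02, 0, 0, 0], [0, 0, -0.02, 0, 0, 0], [0, 0, -0.02, 0, 0, 0], [0, 0, -0.02, 0, 0, 0], [0, 0, -0.02, 0, 0, 0]])

```text
clock: 43.05
tool_pos: [0.466, 0.0092, 0.0641]
tool_rot: [180.0, -0.2, 89.6]
contact_force: [-2.9, 2.4, 19.2]
opening: 0.227
```

Request:
send_rows(steps=[[0, 0, 0, 0, 0, 0], [0, 0, 0, 0, 0, 0], [0, 0, 0, 0, 0, 0], [0, 0, 0, 0, 0, 0], [0, 0, 0, 0, 0, 0], [0, 0, 0, 0, 0, 0], [0, 0, 0, 0, 0, 0], [0, 0, 0, 0, 0, 0], [0, 0, 0, 0, 0, 0], [0, 0, 0, 0, 0, 0]], gripper=1)

```text
clock: 44.05
tool_pos: [0.466, 0.0092, 0.0642]
tool_rot: [180.0, -0.2, 89.6]
contact_force: [0.4, -0.4, -0.4]
opening: 0.996
```

Request:
send_rows(steps=[[0, 0, 0.05, 0, 0, 0], [0, 0, 0.1, 0, 0, 0], [0, 0, 0.2, 0, 0, 0], [0, 0, 0.3, 0, 0, 0], [0, 0, 0.4, 0, 0, 0], [0, 0, 0.5, 0, 0, 0], [0, 0, 0.6, 0, 0, 0], [0, 0, 0.75, 0, 0, 0], [0, 0, 0.9, 0, 0, 0], [0, 0, 1, 0, 0, 0]])

```text
clock: 45.05
tool_pos: [0.4665, 0.0091, 0.1658]
tool_rot: [179.9, -0.2, 89.6]
contact_force: [-0.1, 1.0, 0.4]
opening: 1.003
```

```bash
python3 bar.py b
```

```text
scene 149 slope 0.0038238119724030933 z at -.02,-.19 [0.09491637 0.09426632] res 0.0014079099677177336
```

View pics/bar_b.png

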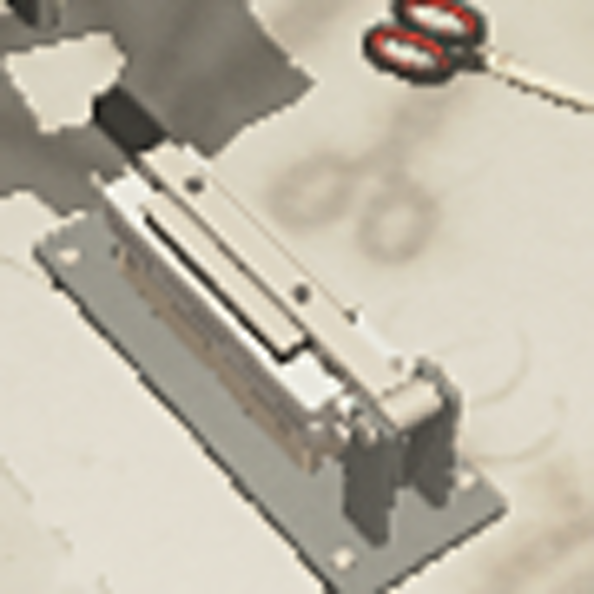

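The bar is down and free of the gripper. One last look at the whole table before handing in.

Run:
```python
from h import *
p,d=vision.capture("scene");cv2.imwrite("pics/final.png",p[:,:,::-1])
q=np.load("scene_avg.npy");df=np.abs(p.astype(float)-q).max(2)>60
n,l,s,c=cv2.connectedComponentsWithStats(df.astype(np.uint8));print([(x.tolist()) for x in s[1:] if x[4]>25])
```

```text
[[0, 2, 32, 20, 351], [50, 19, 35, 36, 374], [29, 22, 17, 18, 95], [47, 29, 4, 16, 34], [124, 54, 13, 5, 37], [151, 56, 25, 33, 250], [54, 61, 73, 39, 918], [5, 65, 44, 19, 439], [195, 72, 56, 7, 61], [187, 74, 50, 50, 576], [160, 76, 28, 32, 122], [10, 81, 68, 85, 2670], [125, 81, 31, 25, 418], [235, 81, 18, 8, 75], [109, 90, 16, 9, 61], [172, 100, 116, 160, 5261], [72, 102, 14, 19, 123], [79, 123, 8, 12, 41], [70, 130, 23, 34, 184], [89, 165, 16, 38, 161], [86, 180, 6, 11, 38], [53, 190, 46, 28, 529], [0, 195, 11, 23, 115], [103, 215, 46, 51, 853], [288, 214, 36, 44, 492], [0, 218, 89, 99, 2493], [64, 247, 20, 11, 29], [67, 248, 31, 13, 47], [94, 257, 13, 5, 37], [304, 258, 12, 9, 78], [154, 263, 13, 31, 171], [141, 295, 15, 13, 86]]
```

View pics/final.png

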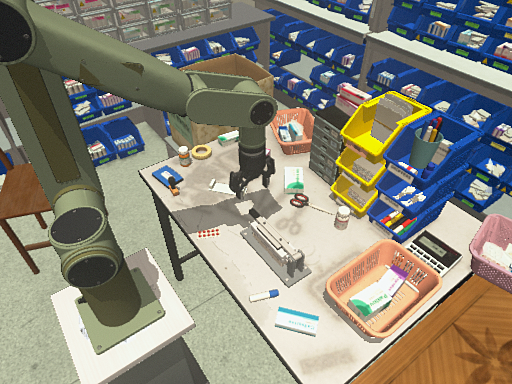

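The filler at (280,245) is shut, the gripper at (255,175) is clear of it, and the other things on the table are where they were. Handing in.

```bash
python3 -c "
from cell import robot,telemetry
print(robot.job_done())"
```

```text
the job is handed in; nothing more can be done
None
```

The cap plate is seated on both locating pins with its tab toward the hinge. The pressure bar is fully down on it, released, and the job is handed in at about 45 s of the 70 s.

- **Plate:** I lifted it level and lowered it onto the pins with no noticeable side force. It touched down at the height I predicted, and the force rose to 8.5 N. The picture after release showed it flush, with the caps in place and both pins in their holes.
- **Bar:** I swung it down to a hard stop and pressed to 19 N. After letting go, the depth image gave a tilt of about 0.004 rad, which is within the noise. The stop came about 5 mm lower at the TCP than I had worked out. I put this down to where the pads sit at that opening, since the bar measured flat.
- **Other things:** In the last scene picture nothing looked moved, and the gripper was clear of everything. This check was by eye: the automatic picture difference mostly showed the arm and its shadow.
- **Camera disagreement:** The two cameras differed by 2–4 mm in absolute position. They agreed to about 1.5 mm on the offset from plate to bed, so I aimed by that.

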